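# Line up the graduated finials on the turntable

### The job

Stand the four small marble finials upright on the four painted marks on the turntable in order of height, each inside its own circle: the shortest on the red mark, rising step by step to the tallest at the other end of the row. Do not knock any of them over, and leave the big half-carved finial and the boxwood straightedge where they are.

Things in the scene. Friction and masses are not known exactly. Their poses are not given: they have to be found in the camera images.
- finial_a: The shortest of four loose white marble finials, 56 mm tall, standing upright. All four are round and alike but for height: foot disc 46 mm across and 8 mm high, a 40 mm bead up to 13 mm, then a straight round shaft 34 mm across from 13 mm up to 44 mm (grip here), and a small 14 mm ball on top. About 179 g. Origin: centre of its underside, z up along its axis; starts on the table at z = 0.
- finial_b: The second shortest of four loose white marble finials, 74 mm tall, standing upright. All four are round and alike but for height: foot disc 46 mm across and 8 mm high, a 40 mm bead up to 13 mm, then a straight round shaft 34 mm across from 13 mm up to 62 mm (grip here), and a small 14 mm ball on top. About 220 g. Origin: centre of its underside, z up along its axis; starts on the table at z = 0.
- finial_c: The second tallest of four loose white marble finials, 92 mm tall, standing upright. All four are round and alike but for height: foot disc 46 mm across and 8 mm high, a 40 mm bead up to 13 mm, then a straight round shaft 34 mm across from 13 mm up to 80 mm (grip here), and a small 14 mm ball on top. About 262 g. Origin: centre of its underside, z up along its axis; starts on the table at z = 0.
- finial_d: The tallest of four loose white marble finials, 110 mm tall, standing upright. All four are round and alike but for height: foot disc 46 mm across and 8 mm high, a 40 mm bead up to 13 mm, then a straight round shaft 34 mm across from 13 mm up to 98 mm (grip here), and a small 14 mm ball on top. About 303 g. Origin: centre of its underside, z up along its axis; starts on the table at z = 0.
- mark1: Round flat painted mark 68 mm across, the red one, at the end of the row where the shortest finial belongs. One of four marks in a straight row, 84 mm from centre to centre, through the centre of a round dark steel turntable (430 mm across, fixed, its top 45 mm above the table). The turntable may stand turned any way. Origin: centre of the mark on the turntable's top; x along the row from red to the far end, z up.
- mark2: Round flat painted mark 68 mm across, yellow, second in the row, next to the red one. One of four marks in a straight row, 84 mm from centre to centre, through the centre of a round dark steel turntable (430 mm across, fixed, its top 45 mm above the table). The turntable may stand turned any way. Origin: centre of the mark on the turntable's top; x along the row from red to the far end, z up.
- mark3: Round flat painted mark 68 mm across, yellow, third in the row counting the red one as first. One of four marks in a straight row, 84 mm from centre to centre, through the centre of a round dark steel turntable (430 mm across, fixed, its top 45 mm above the table). The turntable may stand turned any way. Origin: centre of the mark on the turntable's top; x along the row from red to the far end, z up.
- mark4: Round flat painted mark 68 mm across, yellow, at the far end of the row from the red one, where the tallest finial belongs. One of four marks in a straight row, 84 mm from centre to centre, through the centre of a round dark steel turntable (430 mm across, fixed, its top 45 mm above the table). The turntable may stand turned any way. Origin: centre of the mark on the turntable's top; x along the row from red to the far end, z up.
- workpiece: Bystander: the half-carved white marble finial, 208 mm tall on a 100 mm square base, 3 kg, standing on the table to the right. Origin: centre of its underside, z up.
- straightedge: Bystander: loose boxwood straightedge, 240 x 30 x 6 mm, lying flat on the turntable about 145 mm to one side of the row of marks and roughly along it. Origin: centre of its underside, x along its length.
Things that resemble listed ones, but are neither listed nor needed, are in the scene too. Leave any blue look-alike of the finial_b alone.

How it is judged (in metres and radians):
At the end, for the whole second after the job is handed in: finial_a to finial_d stand on mark1 (red) to mark4 in that order, released and at rest: centre within 12 mm of the mark's centre, underside within 6 mm of the turntable top, tilt under 0.1 rad. The half-carved finial and the straightedge are within 20 mm of their starts (horizontal distance between finial_a and mark1 below 0.012 m and z of finial_a in the frame of mark1 between -0.006 and 0.006 m and angle between each of finial_a, finial_b, finial_c, finial_d's own z axis and vertical below 0.1 rad and linear speed of each of finial_a, finial_b, finial_c, finial_d below 0.02 m/s and angular speed of each of finial_a, finial_b, finial_c, finial_d below 0.2 rad/s and horizontal distance between finial_b and mark2 below 0.012 m and z of finial_b in the frame of mark2 between -0.006 and 0.006 m and horizontal distance between finial_c and mark3 below 0.012 m and z of finial_c in the frame of mark3 between -0.006 and 0.006 m and horizontal distance between finial_d and mark4 below 0.012 m and z of finial_d in the frame of mark4 between -0.006 and 0.006 m and distance of each of workpiece, straightedge from where it was at the start of the episode below 0.02 m); the robot touches nothing.
It fails at once if a small finial is knocked over (tilted beyond 0.8 rad) (angle between any of finial_a, finial_b, finial_c, finial_d's own z axis and vertical above 0.8 rad).
It fails at once if the half-carved finial or the straightedge is moved more than 20 mm (distance of any of workpiece, straightedge from where it was at the start of the episode above 0.02 m).
It also fails if it takes over 131 s, if anything falls off the work surface, if the arm or the gripper's body presses on something with over 40 N, if the wrist force passes 120 N, or if a joint passes its speed limit or range.

### The arm

A 6-joint arm with a two-finger parallel gripper is mounted at the origin on the work surface. World frame = base frame: x ahead of the robot, y to its left, z up, the work surface at z = 0. Lengths are in m, angles in degrees, forces in N, time in s.
With the tool pointing down it reaches from about 0.35 to 0.875 m from the base axis. Payload 4.2 kg.
Tool frame: the origin (TCP) lies between the finger pads; the fingertips stand 8 mm ahead of it and the grasp point (between the pads) lies 11 mm behind it; x points along the fingers, y is the direction in which the jaws open and shut, and the axes are right-handed (so a half turn about x gives the same grasp; the last joint's range is limited). The gripper opens to 87 mm and grips with 3 to 60 N. Pads are 19 mm wide; open, the fingers measure 117 mm over their backs; the gripper's body (75 mm by 190 mm) begins 51 mm behind the grasp point.
Start: joints at [-62.475, 22.042, 0.453, 0, -68.411, -14.817], TCP at [0.138, -0.61, 0.203] pointing down, gripper open.
Joint ranges: [-179.83, 179.83], [-69.29, 118.12], [-61.27, 80.66], [-181.25, 117.63], [-171.15, -9.14], [-177.46, 177.46]. Speed limits (degrees/s): [159.86, 159.86, 180, 180, 180, 180].

### API

Orientations are given as a 3x3 rotation matrix whose columns are the frame's x, y, z axes.
In Python, from station import r gives the robot as it stands. The module is installed in compiled form; this text tells all that it offers.
- The arm moves only by the tool move_arm, never from a script. Its argument "increments" is one flat list of numbers, 7 for each row, row after row: the turn, a rotation vector about the tool's x, y, z in degrees, then the shift along the tool's x, y, z in m, then the finger opening in m, from 0 to 0.087. A call has 1 to 12 rows; each row is the pose to reach, as a shift and turn from the pose commanded when the call began, along the tool's axes at that moment; what a row does not reach only later rows make up. A row lasts 1/12 s, in which the tool goes at most 41.7 mm and 7.16 degrees, less where a joint would pass 70% of its speed; a pose out of reach is approached as far as the arm can. A call with a gripper value outside its range is refused whole. The fingers move at their own pace and stop on an object; the grip force is fixed at half the most. Time passes only in rows, so rows that repeat a pose let the fingers close. It gives the time, the measured TCP pose, the force and the opening at its end, in the units of the state.
- r.sense(): the state, without advancing time (a new reading comes with each control period).
- r.capture(name): name is "scene" or "side" or "wrist"; returns the picture (420x560x3 uint8, red, green, blue); there is no depth.
- r.calibration(name): a dict with "fx", "fy", "cx", "cy" (pixels), "rvec" (rotation vector, rad) and "tvec" (3), from world to camera coordinates, as OpenCV has them; the wrist camera has in their place "tool_from_camera" (4x4, takes a point from camera to tool coordinates, whose origin is the TCP and whose axes are the tool frame's). Camera axes: x right, y down, z forward; pixel columns grow to the right and rows downward; lengths in m; the calibration is good to about 2 mm. The wrist camera is an equidistant fisheye: a pixel r from the principal point sees the ray r / f radians off the axis. A picture is of the moment at which its call begins: read the wrist's pose just before it. calibration takes no time and is no camera call.
- r.finish_job(): hands the job in, once; it reports no verdict.
The state is a dict: "time_s": time; "joints": joint angles; "joint_velocities": joint speeds; "effort": joint torques, N m; "tcp_pos": TCP position; "ee_rot": TCP orientation; "wrist_force": force on the tool from outside, world axes, zero at the start; "moment": the same for the moment, N m; "gripper_width": opening from 0.0 (shut) to 1.0 (fully open).
Only numpy, scipy, OpenCV 4.12 (cv2) and the standard library are available. Lean on these libraries where they do the work, as an engineer would, in place of code of your own. Each camera call takes 0.05 s, during which the arm holds its last target.

## Working session

There is one attempt and no reset: what is moved stays moved. The work goes in short steps, Python scripts to look and compute and a tool call to move; the robot and the scene stay as the last step left them, time stands still between calls to the robot, and variables do not carry over. Pictures are saved under pics/ and viewed, and the job is handed in when it is done.

Besides the shell and the picture viewer there is one more tool, called after ">>>" in YAML: its name, and indented under it one key for each argument. move_arm: Moves the arm, as the interface text tells. Its arguments: {"type":"object","properties":{"increments":{"type":"array","items":{"type":"number"}}},"required":["increments"]}

```bash
mkdir -p pics; python3 - <<'E'
from station import r
import cv2,numpy as np
np.set_printoptions(precision=4,suppress=True)
s=r.sense()
print(s)
for n in ["scene","side","wrist"]:
    im=r.capture(n); cv2.imwrite(f"pics/{n}0.png",im[:,:,::-1]); print(n,r.calibration(n))
E
```

```text
{'time_s': 0.0, 'joints': array([-62.4759,  22.0897,   0.3807,  -0.0312, -68.4112, -14.8178]), 'joint_velocities': array([-0.0055,  0.051 ,  0.0173, -0.0147, -0.0492, -0.0366]), 'effort': array([  0.0014, -39.0669,  18.7408,   4.22  ,   0.0111,  -0.0002]), 'tcp_pos': array([ 0.1374, -0.6091,  0.2024]), 'ee_rot': array([[-0.0005, -0.2198,  0.9756],
       [ 0.0021,  0.9756,  0.2198],
       [-1.    ,  0.0022, -0.    ]]), 'wrist_force': array([ 0.139 , -0.0062, -0.5114]), 'moment': array([-0.0272,  0.0119,  0.0702]), 'gripper_width': 1.0016847747405635}
scene {'fx': 487.73756435346377, 'fy': 487.73756435346377, 'cx': 278.1292686900302, 'cy': 205.9327069262802, 'rvec': array([ 2.2109,  1.4455, -0.4124]), 'tvec': array([-0.1392, -0.4008,  1.5266])}
side {'fx': 476.8004593938717, 'fy': 476.8004593938717, 'cx': 278.934622863061, 'cy': 212.8112588773869, 'rvec': array([ 0.1672, -2.811 ,  1.2512]), 'tvec': array([0.4763, 0.1132, 1.2823])}
wrist {'fx': 325.19226210127806, 'fy': 325.19226210127806, 'cx': 280.8973143369516, 'cy': 209.43510015999294, 'tool_from_camera': array([[ 0.0006, -0.2392,  0.971 , -0.1802],
       [ 1.    ,  0.0001, -0.0006, -0.0002],
       [ 0.    ,  0.971 ,  0.2392, -0.0659],
       [ 0.    ,  0.    ,  0.    ,  1.    ]])}
```

View pics/scene0.png

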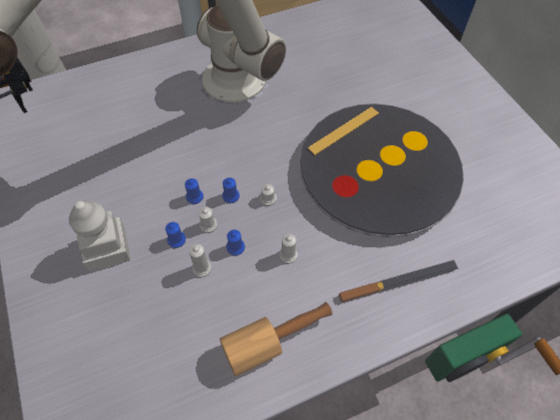

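View pics/side0.png

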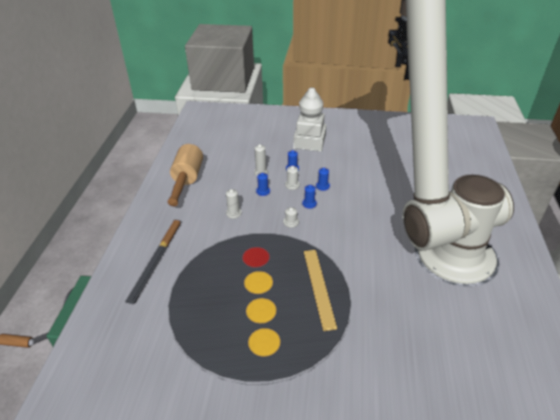

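View pics/wrist0.png

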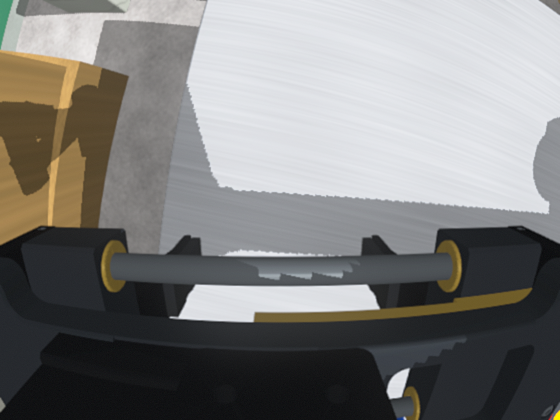

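The scene view shows the finials at about (268,194), (207,219), (289,248) and (200,260), with four blue look-alikes around them. The red mark is at (345,187) and the yellow marks run to (415,141). The side view shows the same row. The wrist view doesn't help yet. Next I'll zoom in and make masks.

```bash
cat > h.py <<'E'
import cv2,numpy as np
from station import r
np.set_printoptions(precision=4,suppress=True)
def ray(n,uv):
    c=r.calibration(n);R=cv2.Rodrigues(c['rvec'])[0];t=c['tvec']
    d=R.T@np.array([(uv[0]-c['cx'])/c['fx'],(uv[1]-c['cy'])/c['fy'],1.]);return -R.T@t,d
def onz(n,uv,z):
    o,d=ray(n,uv);return o+d*(z-o[2])/d[2]
def proj(n,p):
    c=r.calibration(n);K=np.array([[c['fx'],0,c['cx']],[0,c['fy'],c['cy']],[0,0,1.]])
    return cv2.projectPoints(np.array(p,float).reshape(-1,1,3),c['rvec'],c['tvec'],K,None)[0].reshape(-1,2)
E
python3 - <<'E'
from h import *
for n in ["scene","side"]:
    im=cv2.imread(f"pics/{n}0.png"); hsv=cv2.cvtColor(im,cv2.COLOR_BGR2HSV)
    H,S,V=cv2.split(hsv)
    for nm,m in [("red",((H<8)|(H>172))&(S>170)&(V>60)),("yel",(H>17)&(H<28)&(S>200)&(V>120)),("blue",(H>110)&(H<125)&(S>180)&(V>60))]:
        k,l,st,ce=cv2.connectedComponentsWithStats(m.astype(np.uint8))
        for i in range(1,k):
            if st[i,4]>60: print(n,nm,st[i],ce[i],onz(n,ce[i],0.045)[:2], onz(n,ce[i],0.025)[:2])
im=cv2.imread("pics/scene0.png")[160:300,150:320]; cv2.imwrite("pics/c1.png",cv2.resize(im,None,fx=4,fy=4,interpolation=cv2.INTER_CUBIC))
im=cv2.imread("pics/side0.png")[130:240,210:350]; cv2.imwrite("pics/c2.png",cv2.resize(im,None,fx=5,fy=5,interpolation=cv2.INTER_CUBIC))
E
```

```text
scene red [333 176  25  21 423] [345.0662 185.8251] [0.5277 0.1085] [0.5165 0.1171]
scene yel [403 132  24  18 353] [414.5949 140.5722] [0.4708 0.3535] [0.4585 0.3669]
scene yel [380 146  26  19 383] [392.4151 154.9661] [0.4896 0.2721] [0.4777 0.2839]
scene yel [357 160  26  21 412] [369.2476 170.0874] [0.5087 0.1903] [0.4971 0.2005]
side red [244 249  24  17 332] [255.4488 256.8795] [0.5267 0.1092] [0.5305 0.0911]
side blue [289 152   7  13  84] [292.0119 158.0357] [ 0.4783 -0.3334] [ 0.481  -0.3614]
side blue [317 169  12  20 150] [322.8867 179.3467] [ 0.3728 -0.2324] [ 0.3732 -0.2581]
side blue [258 174  11  21 166] [262.5422 184.5542] [ 0.5528 -0.1868] [ 0.5572 -0.2115]
side blue [304 186  11  21 173] [309.3468 196.9075] [ 0.4076 -0.1445] [ 0.4088 -0.1683]
```

View pics/c1.png

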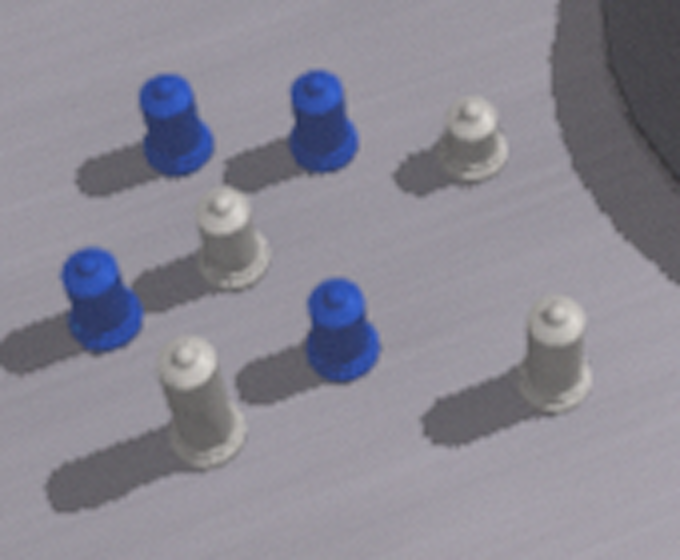

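View pics/c2.png

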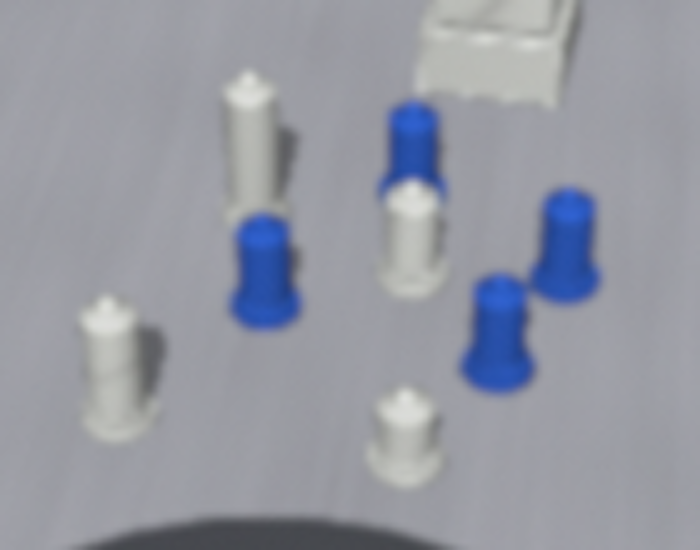

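The zoomed crops show all four white finials upright, with ball tops clear in both views. No two of them are close together, apart from blue neighbours about 80–100 mm away. Now I'll compute positions.

```bash
python3 - <<'E'
from h import *
A={'a':((472,110),(405,397),.056),'b':((221,206),(412,188),.074),'c':((554,311),(107,306),.092),'d':((187,355),(249,80),.110)}
sc=lambda p:((p[0]+.5)/4-.5+150,(p[1]+.5)/4-.5+160)
sd=lambda p:((p[0]+.5)/5-.5+210,(p[1]+.5)/5-.5+130)
ims={n:cv2.imread(f"pics/{n}0.png").astype(int) for n in("scene","side")}
for k,(p,q,h) in A.items():
    a=onz('scene',sc(p),h-.007);b=onz('side',sd(q),h-.007)
    print(k,a[:2],b[:2])
    for n,uv in(("scene",sc(p)),("side",sd(q))):
        im=ims[n]; m=((im[:,:,2]-im[:,:,0])>2)&(im[:,:,2]>110)
        kk,l,st,ce=cv2.connectedComponentsWithStats(m.astype(np.uint8))
        i=l[int(round(uv[1])),int(round(uv[0]))]
        bx=st[i]; 
        # bottom-row based: foot edge extremes -> centre col of foot; lowest pixel
        print('  ',n,bx,ce[i], 'projected from scene:',proj(n,[[*a[:2],0],[*a[:2],h]]).round(1).tolist())
for p in[(163,90),(317,88),(90,265),(335,297)]: print('blue',onz('scene',sc(p),.067)[:2])
# marks side
im=cv2.imread("pics/side0.png");H,S,V=cv2.split(cv2.cvtColor(im,cv2.COLOR_BGR2HSV))
m=((H>17)&(H<30)&(S>180)&(V>100)).astype(np.uint8);k,l,st,ce=cv2.connectedComponentsWithStats(m)
for i in range(1,k):
    if st[i,4]>60: print(st[i],ce[i],onz('side',ce[i],.045)[:2])
# straightedge & workpiece
im=cv2.imread("pics/scene0.png");H,S,V=cv2.split(cv2.cvtColor(im,cv2.COLOR_BGR2HSV))
m=((H>10)&(H<25)&(S>100)&(V>130)).astype(np.uint8);k,l,st,ce=cv2.connectedComponentsWithStats(m)
for i in range(1,k):
    if st[i,4]>200:
        cs=cv2.findContours((l==i).astype(np.uint8),0,2)[0][0]; bx=cv2.boxPoints(cv2.minAreaRect(cs)); print(st[i],ce[i],[onz('scene',q,.051)[:2].round(3).tolist() for q in bx])
print(onz('scene',(104,245),0), onz('scene',(90,212),.2))
E
```

```text
a [ 0.4542 -0.0768] [ 0.4561 -0.0806]
   scene [262 184  15  21 192] [268.875  193.7083] projected from scene: [[267.9, 197.6], [267.6, 185.6]]
   side [     0      0    560    420 170190] [293.4358 241.8112] projected from scene: [[291.0, 222.6], [291.2, 208.1]]
b [ 0.4695 -0.2491] [ 0.4703 -0.2544]
   scene [199 207  18  25 223] [208.1031 217.7803] projected from scene: [[208.1, 224.8], [204.5, 209.6]]
   side [     0      0    560    420 170190] [293.4358 241.8112] projected from scene: [[291.9, 185.3], [292.1, 166.4]]
c [ 0.6256 -0.0974] [ 0.6293 -0.0992]
   scene [280 234  18  29 267] [289.5206 247.1685] projected from scene: [[287.4, 253.8], [288.2, 235.9]]
   side [     0      0    560    420 170190] [293.4358 241.8112] projected from scene: [[234.4, 213.4], [232.0, 189.4]]
d [ 0.5774 -0.3019] [ 0.579  -0.3078]
   scene [190 244  21  33 305] [200.0295 258.5967] projected from scene: [[202.3, 267.8], [195.9, 246.9]]
   side [256 146   8  27 109] [259.6055 156.9725] projected from scene: [[260.8, 173.0], [259.5, 144.8]]
blue [ 0.3733 -0.2544]
blue [ 0.4108 -0.1646]
blue [ 0.4773
[... 204 characters left out ...]
9]
[308 107  71  48 756] [342.8254 130.1296] [[0.377, 0.074], [0.312, 0.312], [0.347, 0.31], [0.41, 0.075]]
[402 131  26  20 396] [414.6717 140.4899] [[0.431, 0.336], [0.459, 0.399], [0.516, 0.363], [0.489, 0.301]]
[380 145  26  21 420] [392.3476 154.9667] [[0.45, 0.255], [0.477, 0.317], [0.535, 0.282], [0.509, 0.221]]
[357 160  26  21 439] [369.3098 170.0456] [[0.47, 0.174], [0.497, 0.235], [0.553, 0.202], [0.527, 0.143]]
[342 282  42  17 274] [362.4088 289.8504] [[0.784, -0.037], [0.797, 0.059], [0.812, 0.055], [0.799, -0.041]]
[ 221  305  109   68 2333] [258.6931 341.3819] [[0.773, -0.325], [0.765, -0.077], [0.85, -0.08], [0.854, -0.32]]
[ 0.4205 -0.5057  0.    ] [ 0.4582 -0.4837  0.2   ]
```

```bash
cat >> h.py <<'E'
def tri(uv1,uv2,a='scene',b='side'):
    o1,d1=ray(a,uv1);o2,d2=ray(b,uv2);d1/=np.linalg.norm(d1);d2/=np.linalg.norm(d2)
    s=np.linalg.lstsq(np.c_[d1,-d2],o2-o1,rcond=None)[0];p=o1+s[0]*d1;q=o2+s[1]*d2
    return (p+q)/2,np.linalg.norm(p-q)
def rel(p,R,t,ang):
    "shift in tool axes from measured pose to world TCP p"
    return R.T@(np.array(p)-t)
E
python3 - <<'E'
from h import *
A={'a':((472,110),(405,397),.056),'b':((221,206),(412,188),.074),'c':((554,311),(107,306),.092),'d':((187,355),(249,80),.110)}
sc=lambda p:((p[0]+.5)/4-.5+150,(p[1]+.5)/4-.5+160)
sd=lambda p:((p[0]+.5)/5-.5+210,(p[1]+.5)/5-.5+130)
for k,(p,q,h) in A.items(): print(k,tri(sc(p),sd(q)),h-.007)
im=cv2.imread("pics/scene0.png")
# feet: scene crops, dots of predicted foot bottom circle for averaged position
P={'a':(.4552,-.0787),'b':(.470,-.252),'c':(.6275,-.098),'d':(.578,-.305)}
for n in("scene","side"):
    im=cv2.imread(f"pics/{n}0.png"); x0,y0,w,h=(150,160,170,140) if n=="scene" else (210,130,140,110)
    c=cv2.resize(im[y0:y0+h,x0:x0+w],None,fx=4,fy=4,interpolation=cv2.INTER_CUBIC)
    for x,y in P.values():
        t=np.linspace(0,2*np.pi,60); q=proj(n,np.c_[x+.023*np.cos(t),y+.023*np.sin(t),0*t+.004])
        for u in q: cv2.circle(c,(int((u[0]+.5-x0)*4),int((u[1]+.5-y0)*4)),1,(0,0,255),-1)
    cv2.imwrite(f"pics/foot_{n}.png",c)
E
```

```text
a (array([ 0.4559, -0.0775,  0.0518]), np.float64(0.0001098789766111559)) 0.049
b (array([ 0.4705, -0.2496,  0.0699]), np.float64(0.0015879778164659799)) 0.06699999999999999
c (array([ 0.6277, -0.0975,  0.0872]), np.float64(0.00228985246141326)) 0.08499999999999999
d (array([ 0.5785, -0.3023,  0.1063]), np.float64(0.001226269676054489)) 0.103
```

View pics/foot_scene.png

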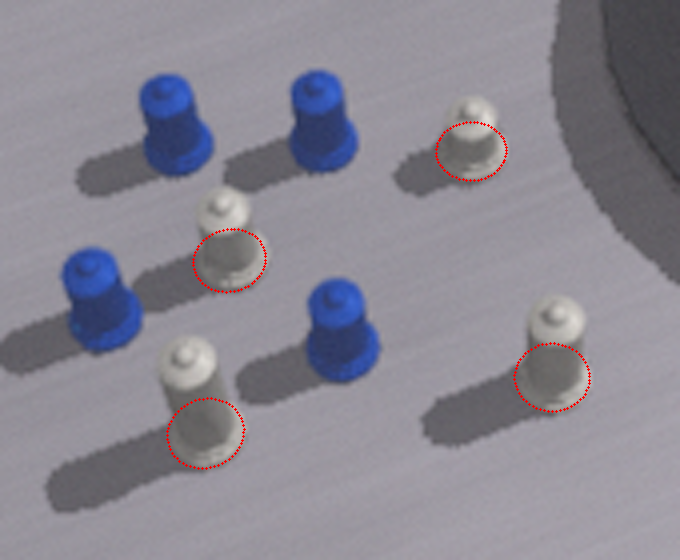

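View pics/foot_side.png

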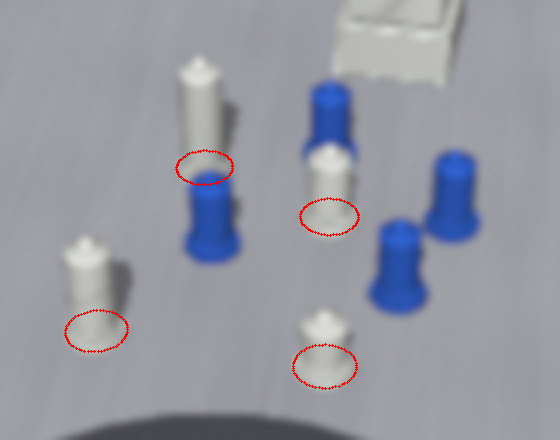

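Positions agree to within about 3 mm. I'll place in the order d, c, b, a so the arm never passes over a placed finial, with the jaws across the row at about 13° (tool y at 193°). First move: lift clear, swing past the workpiece and turn.

>>> move_arm:
  increments: [-7,0,0,-0.04,0,0,0.087,-14,0,0,-0.08,0,0,0.087,-21,0,0,-0.12,0,0,0.087,-28,0,0,-0.13,0.024,0.024,0.087,-35,0,0,-0.13,0.048,0.048,0.087,-42,0,0,-0.13,0.072,0.072,0.087,-49,0,0,-0.13,0.096,0.096,0.087,-56,0,0,-0.13,0.12,0.12,0.087,-63,0,0,-0.13,0.144,0.144,0.087,-70,0,0,-0.13,0.168,0.168,0.087,-77,0,0,-0.13,0.192,0.192,0.087,-84,0,0,-0.13,0.218,0.215,0.087]

```text
time_s: 1.15
tcp_pos: [0.2998, -0.3482, 0.3332]
ee_rot: [[-0.0, -0.992, -0.122], [0.0, -0.122, 0.992], [-1.0, 0.0, 0.0]]
wrist_force: [-0.1, -0.5, 0.5]
gripper_width: 1.0
```

```bash
cat > go.py <<'E'
import sys
from h import *
P={'a':(.4555,-.078),'b':(.470,-.250),'c':(.627,-.0975),'d':(.578,-.303),'1':(.5272,.1088),'2':(.508,.1906),'3':(.4887,.2725),'4':(.4696,.3543)}
s=r.sense();R=s['ee_rot'];t=s['tcp_pos']
print('t',s['time_s'],'tcp',t,'yang',np.degrees(np.arctan2(R[1,1],R[0,1])),'tilt',R[:,0],'j',s['joints'].round(1),'F',s['wrist_force'],'w',s['gripper_width']*.087)
def to(p): print(p,'->',R.T@(np.array(p)-t))
for a in sys.argv[1:]:
    k,z=a.split(','); to((*P[k],float(z)))
E
python3 go.py d,.20
```

```text
t 1.15 tcp [ 0.2998 -0.3482  0.3332] yang -172.96491271282534 tilt [-0.0002  0.0003 -1.    ] j [-28.9   1.5  -7.6  -0.  -80.9  36. ] F [-0.1474 -0.4871  0.5146] w 0.08696164334971754
(0.578, -0.303, 0.2) -> [ 0.1331 -0.2817  0.0107]
```

>>> move_arm:
  increments: [-1,0,0,0.0,-0.025,0.001,0.087,-2,0,0,0.0,-0.05,0.002,0.087,-3,0,0,0.0,-0.08,0.003,0.087,-4,0,0,0.02,-0.11,0.004,0.087,-5,0,0,0.04,-0.14,0.005,0.087,-6.2,0,0,0.06,-0.17,0.006,0.087,-6.2,0,0,0.08,-0.2,0.007,0.087,-6.2,0,0,0.1,-0.23,0.009,0.087,-6.2,0,0,0.12,-0.26,0.01,0.087,-6.2,0,0,0.133,-0.275,0.011,0.087,-6.2,0,0,0.133,-0.282,0.011,0.087,-6.2,0,0,0.133,-0.282,0.011,0.087]

```text
time_s: 2.15
tcp_pos: [0.5786, -0.3054, 0.1988]
ee_rot: [[-0.003, -0.974, -0.225], [0.0, -0.225, 0.974], [-1.0, 0.003, 0.001]]
wrist_force: [-1.3, -0.2, 0.0]
gripper_width: 0.998
```

```bash
python3 go.py d,.064; python3 - <<'E'
from h import *
for n in ["scene","wrist","side"]:
    cv2.imwrite(f"pics/{n}1.png",r.capture(n)[:,:,::-1])
E
```

```text
t 2.15 tcp [ 0.5786 -0.3054  0.1988] yang -167.02537270002412 tilt [-0.003   0.0005 -1.    ] j [-13.7  25.2   4.7   0.  -69.7  26.7] F [-1.2698 -0.2069  0.0393] w 0.08684676511227676
(0.578, -0.303, 0.064) -> [ 0.1348 -0.0003  0.0024]
```

View pics/wrist1.png

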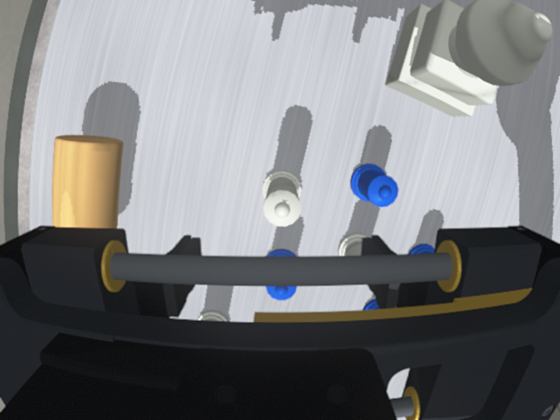

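View pics/side1.png

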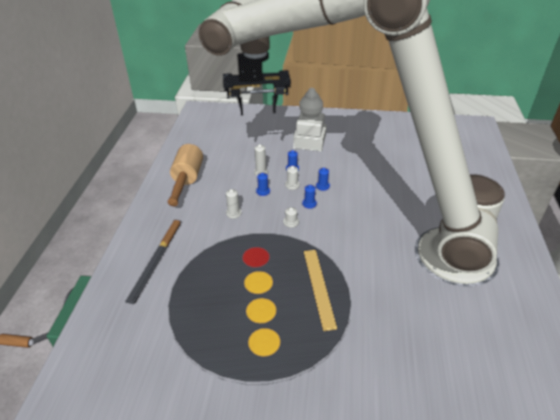

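The wrist view shows finial d's ball at about (282,209), centred between the fingers. I'll check it with a wrist ray.

```bash
cat >> h.py <<'E'
def wray(uv,R,t):
    c=r.calibration('wrist');x=(uv[0]-c['cx'])/c['fx'];y=(uv[1]-c['cy'])/c['fy'];th=np.hypot(x,y)
    d=np.array([np.sin(th)*x/max(th,1e-9),np.sin(th)*y/max(th,1e-9),np.cos(th)]);T=c['tool_from_camera']
    return R@T[:3,3]+t,R@T[:3,:3]@d
def wonz(uv,R,t,z):
    o,d=wray(uv,R,t);return o+d*(z-o[2])/d[2]
E
python3 - <<'E'
from h import *
s=r.sense();im=cv2.imread('pics/wrist1.png');c=cv2.resize(im[150:240,230:340],None,fx=5,fy=5,interpolation=cv2.INTER_CUBIC);cv2.imwrite('pics/wc1.png',c)
print(wonz((282,209),s['ee_rot'],s['tcp_pos'],.103))
E
```

```text
[ 0.5754 -0.3039  0.103 ]
```

View pics/wc1.png

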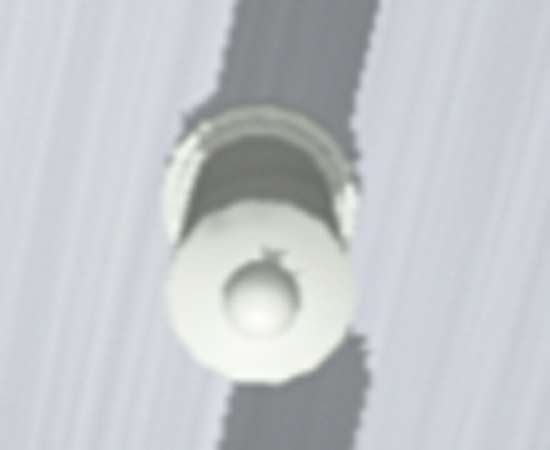

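>>> move_arm:
  increments: [0,0,0,0.015,0.001,0.001,0.087,0,0,0,0.03,0.001,0.0015,0.087,0,0,0,0.045,0.001,0.0015,0.087,0,0,0,0.06,0.001,0.0015,0.087,0,0,0,0.075,0.001,0.0015,0.087,0,0,0,0.09,0.001,0.0015,0.087,0,0,0,0.105,0.001,0.0015,0.087,0,0,0,0.12,0.001,0.0015,0.087,0,0,0,0.13,0.001,0.0015,0.087,0,0,0,0.135,0.001,0.0015,0.087,0,0,0,0.135,0.001,0.0015,0.087,0,0,0,0.135,0.001,0.0015,0.06]

```text
time_s: 3.3
tcp_pos: [0.5771, -0.3051, 0.0666]
ee_rot: [[0.002, -0.975, -0.223], [-0.001, -0.223, 0.975], [-1.0, -0.001, -0.001]]
wrist_force: [0.3, 0.2, -0.3]
gripper_width: 0.97
```

>>> move_arm:
  increments: [0,0,0,0,0,0,0.04,0,0,0,0,0,0,0.03,0,0,0,0,0,0,0.02,0,0,0,0,0,0,0.02,0,0,0,0,0,0,0.02,0,0,0,0,0,0,0.02,0,0,0,0,0,0,0.02,0,0,0,0,0,0,0.02]

```text
time_s: 3.97
tcp_pos: [0.5767, -0.3046, 0.0654]
ee_rot: [[-0.0, -0.975, -0.223], [0.0, -0.223, 0.975], [-1.0, 0.0, 0.0]]
wrist_force: [0.1, -0.0, 0.2]
gripper_width: 0.399
```

```bash
python3 go.py d,.2 4,.25
```

```text
t 3.9667 tcp [ 0.5767 -0.3046  0.0654] yang -167.09042841648477 tilt [-0.0001  0.     -1.    ] j [-13.7  31.4  -5.3   0.  -53.3  26.6] F [ 0.1093 -0.0348  0.1556] w 0.034732735659365986
(0.578, -0.303, 0.2) -> [-0.1346 -0.0016  0.0013]
(0.4696, 0.3543, 0.25) -> [-0.1846 -0.0428  0.6662]
```

Finial d is gripped (opening 34.7 mm). Now I'll lift it.

>>> move_arm:
  increments: [0,0,0,-0.005,0,0,0.02,0,0,0,-0.015,0,0,0.02,0,0,0,-0.03,0,0,0.02,0,0,0,-0.05,0,0,0.02,0,0,0,-0.07,0,0,0.02,0,0,0,-0.09,0,0,0.02,0,0,0,-0.11,0,0,0.02,0,0,0,-0.125,0,0.005,0.02,0,0,0,-0.135,-0.001,0.015,0.02,0,0,0,-0.14,-0.002,0.03,0.02,0,0,0,-0.14,-0.003,0.05,0.02,0,0,0,-0.14,-0.004,0.07,0.02]

```text
time_s: 4.97
tcp_pos: [0.564, -0.2336, 0.2049]
ee_rot: [[-0.001, -0.975, -0.223], [0.001, -0.223, 0.975], [-1.0, 0.001, 0.001]]
wrist_force: [-0.7, -0.1, -3.6]
gripper_width: 0.379
```

>>> move_arm:
  increments: [0,0,0,0,-0.002,0.025,0.02,0,0,0,0,-0.004,0.05,0.02,0,0,0,0,-0.006,0.075,0.02,0,0,0,0,-0.008,0.1,0.02,0,0,0,0,-0.01,0.125,0.02,0,0,0,0,-0.012,0.15,0.02,0,0,0,0,-0.014,0.175,0.02,0,0,0,0,-0.016,0.2,0.02,0,0,0,0,-0.018,0.225,0.02,0,0,0,0,-0.02,0.25,0.02,0,0,0,0,-0.022,0.275,0.02,0,0,0,0,-0.024,0.3,0.02]

```text
time_s: 5.97
tcp_pos: [0.5194, 0.0641, 0.2047]
ee_rot: [[-0.002, -0.975, -0.224], [-0.0, -0.224, 0.975], [-1.0, 0.002, 0.0]]
wrist_force: [-0.0, -0.1, -3.1]
gripper_width: 0.381
```

>>> move_arm:
  increments: [0,0,0,0,-0.001,0.025,0.02,0,0,0,0,-0.002,0.05,0.02,0,0,0,0,-0.004,0.075,0.02,0,0,0,0,-0.006,0.1,0.02,0,0,0,0,-0.008,0.125,0.02,0,0,0,0,-0.01,0.15,0.02,0,0,0,0,-0.012,0.175,0.02,0,0,0,0,-0.013,0.2,0.02,0,0,0,0,-0.014,0.225,0.02,0,0,0,0,-0.015,0.24,0.02,0,0,0,0,-0.015,0.25,0.02,0,0,0,0,-0.015,0.25,0.02]

```text
time_s: 6.97
tcp_pos: [0.4791, 0.3108, 0.2048]
ee_rot: [[-0.001, -0.974, -0.226], [-0.0, -0.226, 0.974], [-1.0, 0.001, -0.0]]
wrist_force: [-0.2, -0.5, -4.7]
gripper_width: 0.383
```

```bash
python3 go.py 4,.111; python3 - <<'E'
from h import *
for n in ["scene","side"]:
    cv2.imwrite(f"pics/{n}2.png",r.capture(n)[:,:,::-1])
E
```

```text
t 6.9667 tcp [0.4791 0.3108 0.2048] yang -166.96416094560374 tilt [-0.0009 -0.0003 -1.    ] j [ 49.2  16.8  -7.1  -0.  -66.1 -36.2] F [-0.2218 -0.5179 -4.7136] w 0.03329414679168384
(0.4696, 0.3543, 0.111) -> [ 0.0938 -0.0007  0.0445]
```

View pics/side2.png

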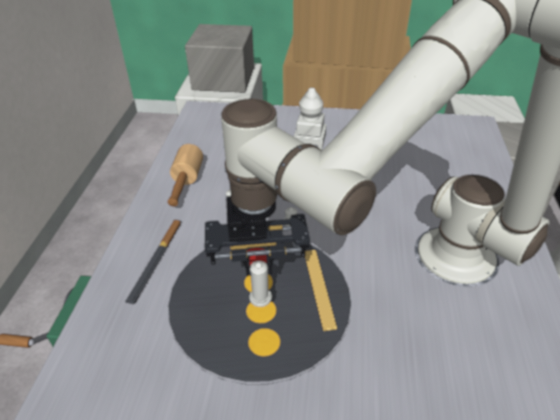

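View pics/scene2.png

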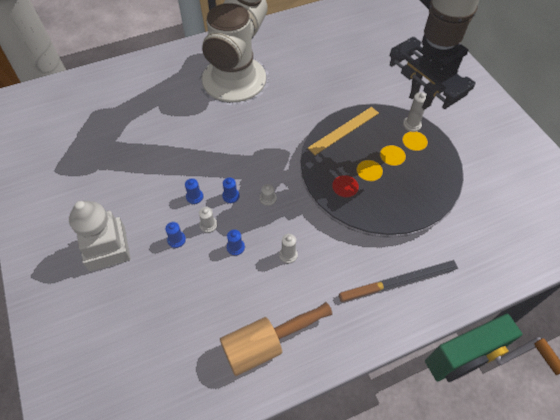

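Finial d hangs upright in both views, and the red mark and the straightedge are undisturbed. Next I'll go over mark 4 and lower it.

>>> move_arm:
  increments: [0,0,0,0,0,0.015,0.02,0,0,0,0,-0.001,0.03,0.02,0,0,0,0.01,-0.001,0.04,0.02,0,0,0,0.02,-0.001,0.044,0.02,0,0,0,0.035,-0.001,0.0445,0.02,0,0,0,0.05,-0.001,0.0445,0.02,0,0,0,0.065,-0.001,0.0445,0.02,0,0,0,0.075,-0.001,0.0445,0.02,0,0,0,0.082,-0.001,0.0445,0.02,0,0,0,0.087,-0.001,0.0445,0.02,0,0,0,0.09,-0.001,0.0445,0.02,0,0,0,0.09,-0.001,0.0445,0.02]

```text
time_s: 8.07
tcp_pos: [0.4712, 0.3528, 0.115]
ee_rot: [[-0.0, -0.975, -0.223], [-0.0, -0.223, 0.975], [-1.0, 0.0, -0.0]]
wrist_force: [-1.0, -0.1, -4.0]
gripper_width: 0.383
```

```bash
python3 go.py 4,.111; python3 - <<'E'
from h import *
for n in ["scene","side"]:
    im=r.capture(n)[:,:,::-1];cv2.imwrite(f"pics/{n}3.png",im)
    x,y=(390,70) if n=="scene" else (220,220)
    cv2.imwrite(f"pics/{n}3c.png",cv2.resize(im[y:y+110,x:x+130],None,fx=5,fy=5,interpolation=cv2.INTER_CUBIC))
E
```

```text
t 8.0667 tcp [0.4712 0.3528 0.115 ] yang -167.09958171681902 tilt [-0.0004 -0.0005 -1.    ] j [ 52.6  22.9 -11.8  -0.  -55.3 -39.7] F [-1.0415 -0.093  -3.9535] w 0.03331395059466897
(0.4696, 0.3543, 0.111) -> [0.004  0.0012 0.0018]
```

View pics/scene3c.png

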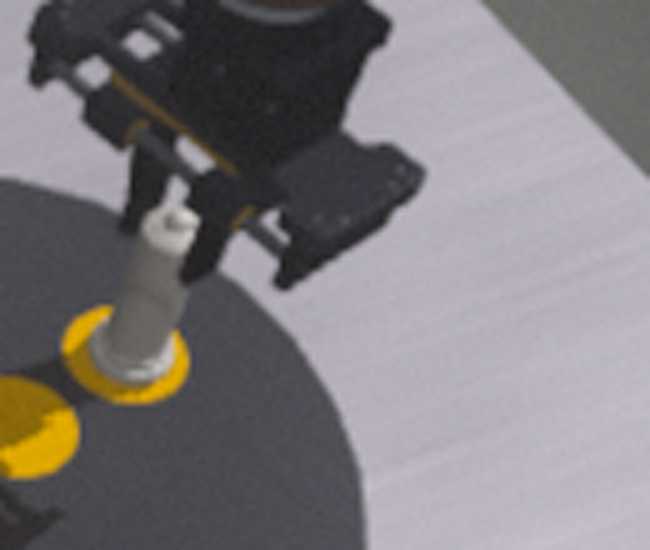

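View pics/side3.png

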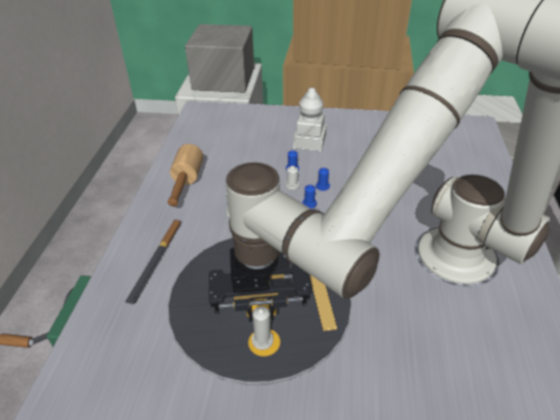

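Finial d is centred over its yellow mark in both views. The last few millimetres down are next.

>>> move_arm:
  increments: [0,0,0,0.001,0.001,0.0015,0.02,0,0,0,0.002,0.001,0.0015,0.02,0,0,0,0.003,0.001,0.0015,0.02,0,0,0,0.004,0.001,0.0015,0.02,0,0,0,0.005,0.001,0.0015,0.02,0,0,0,0.005,0.001,0.0015,0.02,0,0,0,0.005,0.001,0.0015,0.02]

```text
time_s: 8.75
tcp_pos: [0.47, 0.3542, 0.1105]
ee_rot: [[0.0, -0.975, -0.223], [0.0, -0.223, 0.975], [-1.0, -0.0, 0.0]]
wrist_force: [0.7, -0.0, -3.7]
gripper_width: 0.383
```

>>> move_arm:
  increments: [0,0,0,0.0005,0,0,0.02,0,0,0,0.001,0,0,0.02,0,0,0,0.0015,0,0,0.02,0,0,0,0.0015,0,0,0.02]

```text
time_s: 9.08
tcp_pos: [0.4703, 0.3543, 0.1104]
ee_rot: [[0.001, -0.975, -0.224], [0.0, -0.224, 0.975], [-1.0, -0.001, 0.0]]
wrist_force: [-2.2, -0.8, 5.3]
gripper_width: 0.385
```

It has touched down (force now +5 N). I'll open and rise.

>>> move_arm:
  increments: [0,0,0,0,0,0,0.04,0,0,0,0,0,0,0.045,0,0,0,0,0,0,0.055,0,0,0,0,0,0,0.07,0,0,0,0,0,0,0.087,0,0,0,0,0,0,0.087,0,0,0,-0.01,0,0,0.087,0,0,0,-0.03,0,0,0.087,0,0,0,-0.06,0,0,0.087,0,0,0,-0.09,0,0,0.087,0,0,0,-0.12,0,0,0.087,0,0,0,-0.14,0,0,0.087]

```text
time_s: 10.08
tcp_pos: [0.4708, 0.3547, 0.2534]
ee_rot: [[0.004, -0.975, -0.224], [0.003, -0.224, 0.975], [-1.0, -0.005, 0.002]]
wrist_force: [0.4, 0.0, 0.3]
gripper_width: 0.995
```

```bash
python3 go.py c,.22; python3 - <<'E'
from h import *
im=r.capture("wrist")[:,:,::-1];cv2.imwrite(f"pics/wrist4.png",im)
E
```

```text
t 10.0833 tcp [0.4708 0.3547 0.2534] yang -167.06936491539994 tilt [ 0.0042  0.0035 -1.    ] j [ 52.8  16.7  -0.3   0.1 -72.7 -39.9] F [0.3642 0.0281 0.274 ] w 0.08657209315790923
(0.627, -0.0975, 0.22) -> [ 0.0325 -0.0508 -0.4758]
```

View pics/wrist4.png

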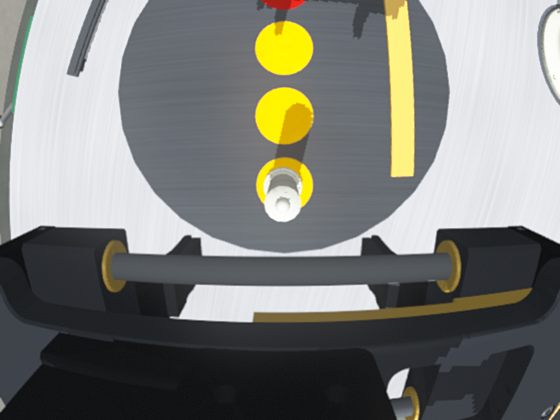

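Finial d stands centred on mark 4 (wrist view, about (283,190)). On to finial c.

>>> move_arm:
  increments: [0,0,0,0,-0.002,-0.02,0.087,0,0,0,0,-0.005,-0.05,0.087,0,0,0,0,-0.01,-0.09,0.087,0,0,0,0,-0.014,-0.13,0.087,0,0,0,0,-0.018,-0.17,0.087,0,0,0,0,-0.022,-0.21,0.087,0,0,0,0,-0.026,-0.25,0.087,0,0,0,0,-0.03,-0.29,0.087,0,0,0,0,-0.034,-0.33,0.087,0,0,0,0.01,-0.04,-0.37,0.087,0,0,0,0.02,-0.045,-0.41,0.087,0,0,0,0.03,-0.049,-0.44,0.087]

```text
time_s: 11.13
tcp_pos: [0.6166, -0.0667, 0.2193]
ee_rot: [[0.001, -0.975, -0.222], [-0.0, -0.222, 0.975], [-1.0, -0.001, -0.001]]
wrist_force: [1.1, -0.0, 0.1]
gripper_width: 0.998
```

>>> move_arm:
  increments: [0,0,0,0,-0.001,-0.02,0.087,0,0,0,0,-0.002,-0.032,0.087,0,0,0,0,-0.002,-0.036,0.087,0,0,0,0,-0.002,-0.036,0.087]

```text
time_s: 11.47
tcp_pos: [0.6262, -0.0988, 0.2195]
ee_rot: [[0.001, -0.975, -0.223], [0.0, -0.223, 0.975], [-1.0, -0.001, -0.0]]
wrist_force: [-1.2, 0.6, 0.5]
gripper_width: 0.996
```

```bash
python3 go.py c,.051; python3 - <<'E'
from h import *
im=r.capture("wrist")[:,:,::-1];cv2.imwrite(f"pics/wrist5.png",im)
cv2.imwrite('pics/wc5.png',cv2.resize(im[150:240,230:340],None,fx=5,fy=5,interpolation=cv2.INTER_CUBIC))
E
```

```text
t 11.4667 tcp [ 0.6262 -0.0988  0.2195] yang -167.14331652891696 tilt [ 0.0008  0.0001 -1.    ] j [  5.6  22.3   3.2   0.  -70.8   7.2] F [-1.2142  0.5686  0.4584] w 0.08666721132661054
(0.627, -0.0975, 0.051) -> [ 0.1685 -0.0009  0.0011]
```

View pics/wc5.png

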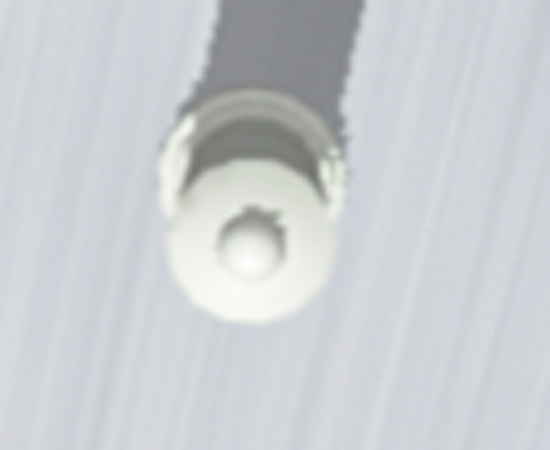

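```bash
python3 - <<'E'
from h import *
s=r.sense();print(wonz((280,199.8),s['ee_rot'],s['tcp_pos'],.085))
E
```

```text
[ 0.6255 -0.0955  0.085 ]
```

>>> move_arm:
  increments: [0,0,0,0.015,0,0.002,0.087,0,0,0,0.035,0,0.002,0.087,0,0,0,0.055,0,0.002,0.087,0,0,0,0.075,0,0.002,0.087,0,0,0,0.095,0,0.002,0.087,0,0,0,0.115,0,0.002,0.087,0,0,0,0.13,0,0.002,0.087,0,0,0,0.145,0,0.002,0.087,0,0,0,0.158,0,0.002,0.087,0,0,0,0.165,0,0.002,0.087,0,0,0,0.168,0,0.002,0.087,0,0,0,0.168,0,0.002,0.07]

```text
time_s: 12.52
tcp_pos: [0.6254, -0.0955, 0.051]
ee_rot: [[-0.0, -0.974, -0.225], [-0.0, -0.225, 0.974], [-1.0, 0.0, 0.0]]
wrist_force: [-1.0, -0.4, -0.2]
gripper_width: 0.975
```

>>> move_arm:
  increments: [0,0,0,0,0,0,0.055,0,0,0,0,0,0,0.04,0,0,0,0,0,0,0.03,0,0,0,0,0,0,0.02,0,0,0,0,0,0,0.02,0,0,0,0,0,0,0.02,0,0,0,0,0,0,0.02,0,0,0,0,0,0,0.02,0,0,0,0,0,0,0.02]

```text
time_s: 13.27
tcp_pos: [0.6259, -0.0965, 0.0511]
ee_rot: [[0.001, -0.975, -0.223], [0.0, -0.223, 0.975], [-1.0, -0.001, -0.0]]
wrist_force: [0.2, -0.5, 0.0]
gripper_width: 0.375
```

```bash
python3 go.py 3,.22 3,.097
```

```text
t 13.2667 tcp [ 0.6259 -0.0965  0.0511] yang -167.0903501315659 tilt [ 0.0009  0.     -1.    ] j [  5.9  30.7  -9.1   0.  -50.2   7. ] F [ 0.191  -0.4845  0.0216] w 0.03266795832594016
(0.4887, 0.2725, 0.22) -> [-0.169   0.0511  0.3902]
(0.4887, 0.2725, 0.097) -> [-0.046   0.0512  0.3903]
```

>>> move_arm:
  increments: [0,0,0,-0.005,0,0,0.02,0,0,0,-0.015,0,0,0.02,0,0,0,-0.03,0,0,0.02,0,0,0,-0.05,0,0,0.02,0,0,0,-0.07,0,0,0.02,0,0,0,-0.09,0.001,0.005,0.02,0,0,0,-0.11,0.003,0.015,0.02,0,0,0,-0.125,0.005,0.03,0.02,0,0,0,-0.135,0.008,0.05,0.02,0,0,0,-0.14,0.011,0.075,0.02,0,0,0,-0.14,0.014,0.1,0.02,0,0,0,-0.14,0.017,0.125,0.02]

```text
time_s: 14.27
tcp_pos: [0.5802, 0.0224, 0.1919]
ee_rot: [[0.001, -0.975, -0.223], [0.001, -0.223, 0.975], [-1.0, -0.001, 0.0]]
wrist_force: [0.5, 0.5, -3.5]
gripper_width: 0.375
```

>>> move_arm:
  increments: [0,0,0,0,0.003,0.025,0.02,0,0,0,0,0.006,0.05,0.02,0,0,0,0,0.009,0.075,0.02,0,0,0,0,0.012,0.1,0.02,0,0,0,0,0.016,0.125,0.02,0,0,0,0,0.02,0.15,0.02,0,0,0,0,0.024,0.175,0.02,0,0,0,0,0.027,0.2,0.02,0,0,0,0,0.03,0.225,0.02,0,0,0,0,0.033,0.245,0.02,0,0,0,0,0.034,0.258,0.02,0,0,0,0,0.034,0.265,0.02]

```text
time_s: 15.27
tcp_pos: [0.4879, 0.2735, 0.1912]
ee_rot: [[-0.0, -0.974, -0.225], [0.0, -0.225, 0.974], [-1.0, 0.0, 0.0]]
wrist_force: [0.7, -0.7, -3.1]
gripper_width: 0.373
```

```bash
python3 go.py 3,.097
```

```text
t 15.2667 tcp [0.4879 0.2735 0.1912] yang -166.9992820906459 tilt [-0.0002  0.0002 -1.    ] j [ 45.9  16.2 -10.   -0.  -63.8 -32.9] F [ 0.7113 -0.7068 -3.0626] w 0.0324795833721784
(0.4887, 0.2725, 0.097) -> [ 0.0942 -0.0005 -0.0012]
```

>>> move_arm:
  increments: [0,0,0,0.01,-0.0005,-0.001,0.02,0,0,0,0.025,-0.0005,-0.001,0.02,0,0,0,0.04,-0.0005,-0.001,0.02,0,0,0,0.055,-0.0005,-0.001,0.02,0,0,0,0.068,-0.0005,-0.001,0.02,0,0,0,0.078,-0.0005,-0.001,0.02,0,0,0,0.084,-0.0005,-0.001,0.02,0,0,0,0.088,-0.0005,-0.001,0.02,0,0,0,0.091,-0.0005,-0.001,0.02,0,0,0,0.093,-0.0005,-0.001,0.02,0,0,0,0.093,-0.0005,-0.001,0.02,0,0,0,0.093,-0.0005,-0.001,0.02]

```text
time_s: 16.27
tcp_pos: [0.4897, 0.2717, 0.0984]
ee_rot: [[0.001, -0.975, -0.224], [0.001, -0.224, 0.975], [-1.0, -0.001, 0.0]]
wrist_force: [0.1, 0.5, -3.1]
gripper_width: 0.382
```

```bash
python3 go.py 3,.096; python3 - <<'E'
from h import *
for n in ["scene"]:
    im=r.capture(n)[:,:,::-1]
    x,y=(340,70)
    cv2.imwrite(f"pics/{n}6c.png",cv2.resize(im[y:y+110,x:x+130],None,fx=5,fy=5,interpolation=cv2.INTER_CUBIC))
E
```

```text
t 16.2667 tcp [0.4897 0.2717 0.0984] yang -167.08174492259772 tilt [ 0.0008  0.0006 -1.    ] j [ 45.6  21.4 -17.1   0.  -51.4 -32.7] F [ 0.1283  0.4563 -3.1336] w 0.03324267926037514
(0.4887, 0.2725, 0.096) -> [0.0024 0.0007 0.001 ]
```

View pics/scene6c.png

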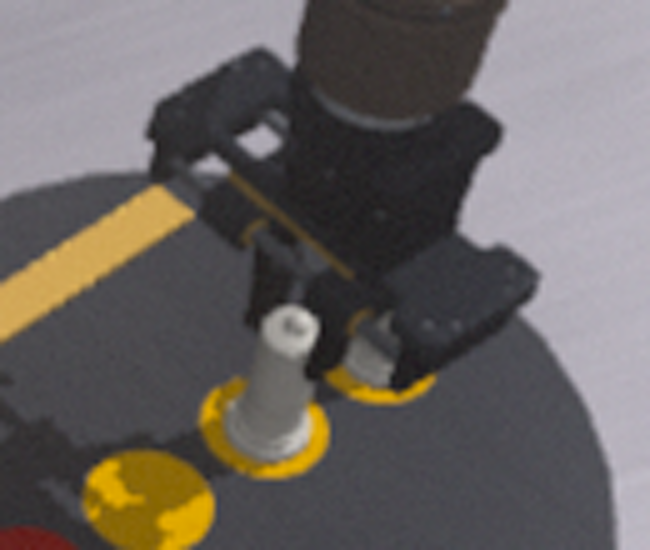

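Finial c is centred over mark 3 in the scene crop. I'll lower it until it touches.

>>> move_arm:
  increments: [0,0,0,0.001,0.0005,0.001,0.02,0,0,0,0.002,0.0005,0.001,0.02,0,0,0,0.0025,0.0005,0.001,0.02,0,0,0,0.003,0.0005,0.001,0.02,0,0,0,0.0033,0.0005,0.001,0.02,0,0,0,0.0033,0.0005,0.001,0.02]

```text
time_s: 16.82
tcp_pos: [0.4892, 0.2727, 0.0959]
ee_rot: [[0.001, -0.975, -0.224], [0.001, -0.224, 0.975], [-1.0, -0.002, 0.0]]
wrist_force: [-0.9, 0.2, 5.4]
gripper_width: 0.377
```

>>> move_arm:
  increments: [0,0,0,0,0,0,0.04,0,0,0,0,0,0,0.045,0,0,0,0,0,0,0.055,0,0,0,0,0,0,0.07,0,0,0,0,0,0,0.087,0,0,0,0,0,0,0.087,0,0,0,-0.01,0,0,0.087,0,0,0,-0.03,0,0,0.087,0,0,0,-0.06,0,0,0.087,0,0,0,-0.09,0,0,0.087,0,0,0,-0.12,0,0,0.087,0,0,0,-0.14,0,0,0.087]

```text
time_s: 17.82
tcp_pos: [0.4896, 0.2728, 0.239]
ee_rot: [[0.004, -0.975, -0.224], [0.003, -0.224, 0.975], [-1.0, -0.005, 0.002]]
wrist_force: [0.1, 0.0, -0.2]
gripper_width: 0.993
```

```bash
python3 go.py b,.20; python3 - <<'E'
from h import *
im=r.capture("wrist")[:,:,::-1];cv2.imwrite(f"pics/wrist7.png",im)
E
```

```text
t 17.8167 tcp [0.4896 0.2728 0.239 ] yang -167.06730377076724 tilt [ 0.0044  0.0028 -1.    ] j [ 45.7  14.2  -5.7   0.1 -69.8 -32.8] F [ 0.0618  0.0394 -0.1568] w 0.0863573278704417
(0.47, -0.25, 0.2) -> [ 0.0374  0.1363 -0.5052]
```

View pics/wrist7.png

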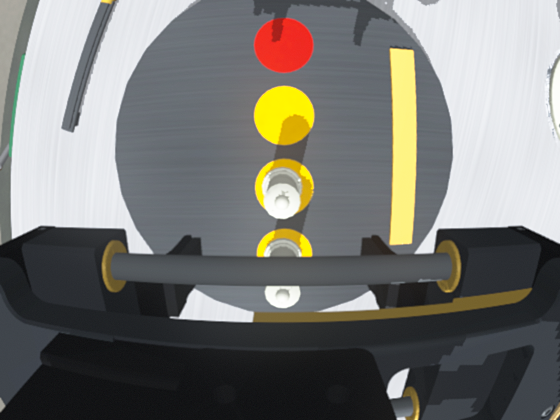

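Finials c and d both stand centred on their marks (ball tops at (282,200) and (283,293)). On to finial b.

>>> move_arm:
  increments: [0,0,0,0,0.005,-0.02,0.087,0,0,0,0,0.013,-0.05,0.087,0,0,0,0,0.023,-0.085,0.087,0,0,0,0,0.033,-0.12,0.087,0,0,0,0,0.043,-0.158,0.087,0,0,0,0,0.053,-0.195,0.087,0,0,0,0,0.063,-0.232,0.087,0,0,0,0,0.073,-0.27,0.087,0,0,0,0,0.083,-0.307,0.087,0,0,0,0,0.093,-0.345,0.087,0,0,0,0,0.103,-0.382,0.087,0,0,0,0,0.112,-0.415,0.087]

```text
time_s: 18.87
tcp_pos: [0.4717, -0.1594, 0.2354]
ee_rot: [[0.001, -0.975, -0.223], [-0.0, -0.223, 0.975], [-1.0, -0.001, -0.0]]
wrist_force: [0.7, 0.5, 0.0]
gripper_width: 1.0
```

>>> move_arm:
  increments: [0,0,0,0.01,0.01,-0.035,0.087,0,0,0,0.02,0.018,-0.065,0.087,0,0,0,0.03,0.023,-0.085,0.087,0,0,0,0.037,0.024,-0.09,0.087,0,0,0,0.037,0.024,-0.09,0.087]

```text
time_s: 19.28
tcp_pos: [0.4676, -0.2512, 0.196]
ee_rot: [[-0.003, -0.975, -0.221], [0.001, -0.221, 0.975], [-1.0, 0.003, 0.002]]
wrist_force: [-0.2, 0.8, 0.6]
gripper_width: 1.0
```

```bash
python3 go.py b,.034; python3 - <<'E'
from h import *
im=r.capture("wrist")[:,:,::-1];cv2.imwrite(f"pics/wrist8.png",im)
cv2.imwrite('pics/wc8.png',cv2.resize(im[120:240,210:350],None,fx=5,fy=5,interpolation=cv2.INTER_CUBIC))
E
```

```text
t 19.2833 tcp [ 0.4676 -0.2512  0.196 ] yang -167.26094704969998 tilt [-0.0033  0.0011 -1.    ] j [-10.7  13.3 -13.2  -0.  -63.6  23.5] F [-0.1853  0.8268  0.5977] w 0.08701694304330278
(0.47, -0.25, 0.034) -> [ 0.162  -0.0031  0.0003]
```

View pics/wc8.png

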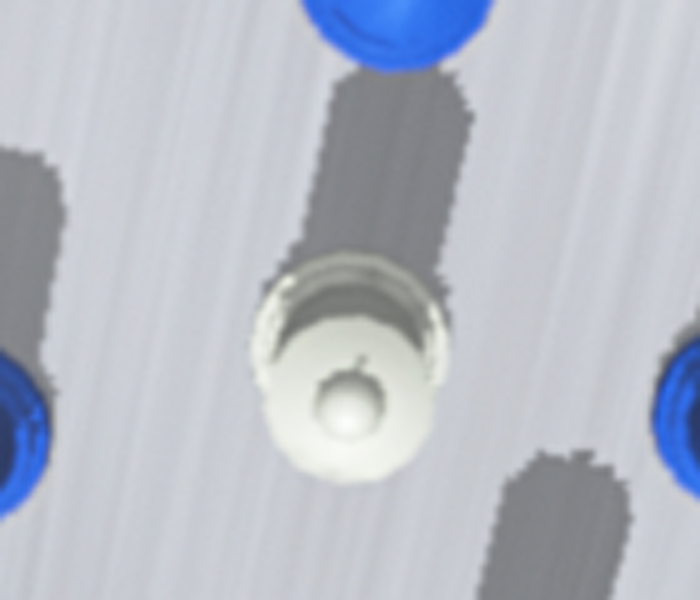

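View pics/wrist8.png

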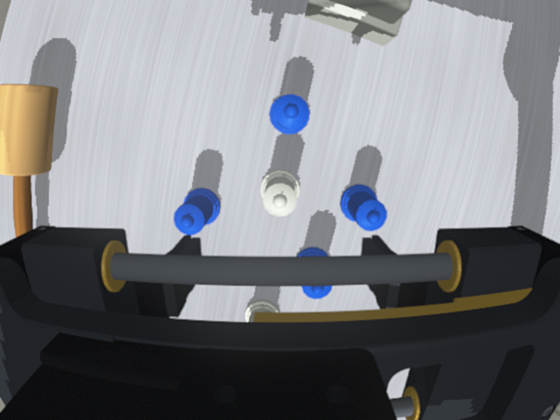

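```bash
python3 - <<'E'
from h import *
s=r.sense();R=s['ee_rot'];t=s['tcp_pos'];p=wonz((279.8,201.6),R,t,.067);print(p, R.T@(p-t))
for u in [(190,218),(370,212),(291,110),(316,285)]: 
    q=wonz(u,R,t,.067);print(q,R.T@(q-p))
E
```

```text
[ 0.4673 -0.2472  0.067 ] [ 0.1301 -0.      0.0033]
[ 0.5526 -0.2106  0.067 ] [-0.0001 -0.0912  0.0168]
[ 0.3761 -0.2571  0.067 ] [0.0002 0.0912 0.0106]
[ 0.4767 -0.3359  0.067 ] [-0.0001  0.0106 -0.0885]
[ 0.4095 -0.167   0.067 ] [0.0001 0.0386 0.0911]
```

Finger backs clear the blue look-alikes by about 10 mm. I'll go straight down.

>>> move_arm:
  increments: [0,0,0,0.015,-0.001,0.002,0.087,0,0,0,0.035,-0.001,0.002,0.087,0,0,0,0.055,-0.001,0.002,0.087,0,0,0,0.075,-0.001,0.002,0.087,0,0,0,0.095,-0.001,0.002,0.087,0,0,0,0.11,-0.001,0.002,0.087,0,0,0,0.125,-0.001,0.002,0.087,0,0,0,0.138,-0.001,0.002,0.087,0,0,0,0.15,-0.001,0.002,0.087,0,0,0,0.157,-0.001,0.002,0.087,0,0,0,0.16,-0.001,0.002,0.087,0,0,0,0.16,-0.001,0.002,0.07]

```text
time_s: 20.33
tcp_pos: [0.4698, -0.2474, 0.0378]
ee_rot: [[-0.0, -0.974, -0.225], [-0.0, -0.225, 0.974], [-1.0, 0.0, -0.0]]
wrist_force: [-0.3, 0.8, 0.2]
gripper_width: 0.974
```

>>> move_arm:
  increments: [0,0,0,0,0,0,0.055,0,0,0,0,0,0,0.04,0,0,0,0,0,0,0.03,0,0,0,0,0,0,0.02,0,0,0,0,0,0,0.02,0,0,0,0,0,0,0.02,0,0,0,0,0,0,0.02,0,0,0,0,0,0,0.02,0,0,0,0,0,0,0.02]

```text
time_s: 21.08
tcp_pos: [0.4691, -0.2482, 0.0376]
ee_rot: [[-0.001, -0.975, -0.223], [0.0, -0.223, 0.975], [-1.0, 0.001, 0.0]]
wrist_force: [-0.7, -0.4, 1.9]
gripper_width: 0.373
```

```bash
python3 go.py 2,.20
```

```text
t 21.0833 tcp [ 0.4691 -0.2482  0.0376] yang -167.0957856139601 tilt [-0.0007  0.0001 -1.    ] j [-10.4  23.6 -24.8   0.  -41.7  23.3] F [-0.6917 -0.3742  1.9101] w 0.032448177021755197
(0.508, 0.1906, 0.2) -> [-0.1624 -0.1358  0.4191]
```

>>> move_arm:
  increments: [0,0,0,-0.005,0,0,0.02,0,0,0,-0.015,0,0,0.02,0,0,0,-0.03,0,0,0.02,0,0,0,-0.05,0,0,0.02,0,0,0,-0.07,0,0,0.02,0,0,0,-0.09,0,0,0.02,0,0,0,-0.11,0,0,0.02,0,0,0,-0.125,-0.002,0.006,0.02,0,0,0,-0.135,-0.006,0.019,0.02,0,0,0,-0.14,-0.013,0.04,0.02,0,0,0,-0.14,-0.02,0.063,0.02,0,0,0,-0.14,-0.028,0.086,0.02]

```text
time_s: 22.08
tcp_pos: [0.4774, -0.1573, 0.1788]
ee_rot: [[0.002, -0.975, -0.222], [0.0, -0.222, 0.975], [-1.0, -0.002, -0.0]]
wrist_force: [0.5, -0.4, -2.8]
gripper_width: 0.371
```

>>> move_arm:
  increments: [0,0,0,0,-0.008,0.025,0.02,0,0,0,0,-0.016,0.05,0.02,0,0,0,0,-0.025,0.077,0.02,0,0,0,0,-0.034,0.105,0.02,0,0,0,0,-0.043,0.133,0.02,0,0,0,0,-0.052,0.161,0.02,0,0,0,0,-0.061,0.189,0.02,0,0,0,0,-0.07,0.217,0.02,0,0,0,0,-0.079,0.245,0.02,0,0,0,0,-0.088,0.273,0.02,0,0,0,0,-0.096,0.298,0.02,0,0,0,0,-0.102,0.315,0.02]

```text
time_s: 23.08
tcp_pos: [0.5065, 0.1741, 0.1783]
ee_rot: [[0.001, -0.974, -0.225], [0.001, -0.225, 0.974], [-1.0, -0.001, 0.001]]
wrist_force: [0.2, -0.8, -1.2]
gripper_width: 0.371
```

>>> move_arm:
  increments: [0,0,0,0,-0.003,0.01,0.02,0,0,0,0,-0.006,0.018,0.02,0,0,0,0,-0.006,0.018,0.02]

```text
time_s: 23.33
tcp_pos: [0.5085, 0.1916, 0.1778]
ee_rot: [[0.0, -0.974, -0.224], [0.0, -0.224, 0.974], [-1.0, -0.0, 0.0]]
wrist_force: [0.2, -0.6, -2.0]
gripper_width: 0.374
```

```bash
python3 go.py 2,.083
```

```text
t 23.3333 tcp [0.5085 0.1916 0.1778] yang -167.031424385717 tilt [ 0.0003  0.0003 -1.    ] j [ 37.7  15.3 -13.3  -0.  -61.3 -24.8] F [ 0.2094 -0.5715 -1.9561] w 0.03255638668716387
(0.508, 0.1906, 0.083) -> [ 0.0948  0.0007 -0.0008]
```

>>> move_arm:
  increments: [0,0,0,0.01,0.0005,-0.001,0.02,0,0,0,0.025,0.0005,-0.001,0.02,0,0,0,0.04,0.0005,-0.001,0.02,0,0,0,0.055,0.0005,-0.001,0.02,0,0,0,0.068,0.0005,-0.001,0.02,0,0,0,0.078,0.0005,-0.001,0.02,0,0,0,0.084,0.0005,-0.001,0.02,0,0,0,0.088,0.0005,-0.001,0.02,0,0,0,0.091,0.0005,-0.001,0.02,0,0,0,0.093,0.0005,-0.001,0.02,0,0,0,0.093,0.0005,-0.001,0.02,0,0,0,0.093,0.0005,-0.001,0.02]

```text
time_s: 24.33
tcp_pos: [0.5084, 0.1897, 0.0851]
ee_rot: [[0.001, -0.975, -0.224], [0.0, -0.224, 0.975], [-1.0, -0.001, 0.0]]
wrist_force: [0.1, 0.0, -1.3]
gripper_width: 0.368
```

```bash
python3 go.py 2,.0826; python3 - <<'E'
from h import *
for n in ["scene"]:
    im=r.capture(n)[:,:,::-1]
    x,y=(320,90)
    cv2.imwrite(f"pics/{n}9c.png",cv2.resize(im[y:y+110,x:x+130],None,fx=5,fy=5,interpolation=cv2.INTER_CUBIC))
E
```

```text
t 24.3333 tcp [0.5084 0.1897 0.0851] yang -167.08098679536528 tilt [ 0.0008  0.0004 -1.    ] j [ 37.6  20.8 -20.4   0.  -48.7 -24.7] F [ 0.1359  0.0056 -1.2682] w 0.0320526547461918
(0.508, 0.1906, 0.0826) -> [0.0025 0.0002 0.0009]
```

View pics/scene9c.png

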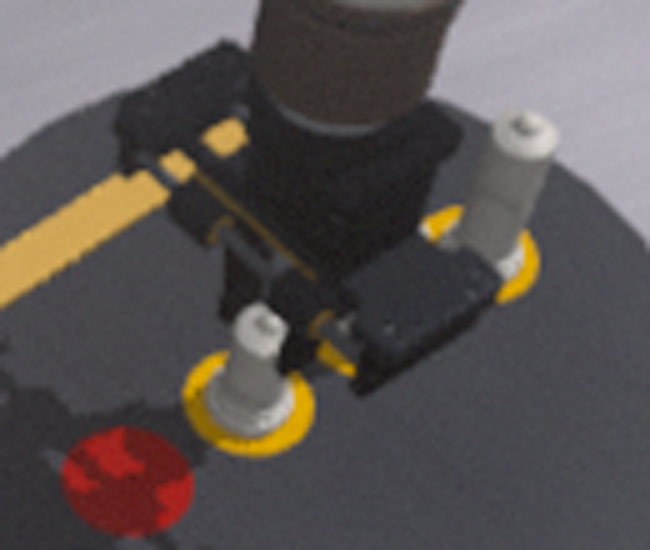

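Finial b is centred over mark 2. I'll lower it until it touches.

>>> move_arm:
  increments: [0,0,0,0.001,0,0.001,0.02,0,0,0,0.002,0,0.001,0.02,0,0,0,0.0025,0,0.001,0.02,0,0,0,0.003,0,0.001,0.02,0,0,0,0.0035,0,0.001,0.02,0,0,0,0.0035,0,0.001,0.02]

```text
time_s: 24.88
tcp_pos: [0.5081, 0.1907, 0.0825]
ee_rot: [[0.001, -0.975, -0.224], [0.0, -0.224, 0.975], [-1.0, -0.001, -0.0]]
wrist_force: [-3.1, -0.1, 6.5]
gripper_width: 0.374
```

>>> move_arm:
  increments: [0,0,0,0,0,0,0.04,0,0,0,0,0,0,0.045,0,0,0,0,0,0,0.055,0,0,0,0,0,0,0.07,0,0,0,0,0,0,0.087,0,0,0,0,0,0,0.087,0,0,0,-0.01,0,0,0.087,0,0,0,-0.03,0,0,0.087,0,0,0,-0.06,0,0,0.087,0,0,0,-0.09,0,0,0.087,0,0,0,-0.115,0,0,0.087,0,0,0,-0.13,0,0,0.087]

```text
time_s: 25.88
tcp_pos: [0.5093, 0.1911, 0.2155]
ee_rot: [[0.005, -0.975, -0.224], [0.003, -0.224, 0.975], [-1.0, -0.006, 0.001]]
wrist_force: [1.1, -0.2, 0.3]
gripper_width: 0.998
```

```bash
python3 go.py a,.18; python3 - <<'E'
from h import *
im=r.capture("wrist")[:,:,::-1];cv2.imwrite(f"pics/wrist10.png",im)
E
```

```text
t 25.8833 tcp [0.5093 0.1911 0.2155] yang -167.06128240184063 tilt [ 0.0054  0.0027 -1.    ] j [ 37.7  13.4 -10.2   0.1 -66.  -24.8] F [ 1.0727 -0.2316  0.3039] w 0.0867992985945982
(0.4555, -0.078, 0.18) -> [ 0.0345  0.1128 -0.2503]
```

View pics/wrist10.png

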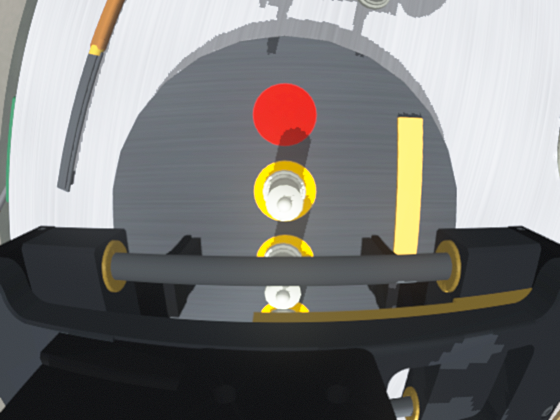

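Finial b stands on mark 2 (about (285,197)). Now finial a.

>>> move_arm:
  increments: [0,0,0,0,0.007,-0.015,0.087,0,0,0,0,0.018,-0.04,0.087,0,0,0,0,0.032,-0.07,0.087,0,0,0,0,0.045,-0.1,0.087,0,0,0,0,0.059,-0.13,0.087,0,0,0,0,0.072,-0.16,0.087,0,0,0,0.005,0.086,-0.19,0.087,0,0,0,0.015,0.097,-0.215,0.087,0,0,0,0.025,0.106,-0.235,0.087,0,0,0,0.033,0.112,-0.247,0.087,0,0,0,0.033,0.113,-0.25,0.087,0,0,0,0.033,0.113,-0.25,0.087]

```text
time_s: 26.93
tcp_pos: [0.4524, -0.0796, 0.1774]
ee_rot: [[-0.002, -0.975, -0.221], [-0.0, -0.221, 0.975], [-1.0, 0.002, 0.0]]
wrist_force: [0.6, 0.1, 1.0]
gripper_width: 0.998
```

```bash
python3 go.py a,.025; python3 - <<'E'
from h import *
im=r.capture("wrist")[:,:,::-1];cv2.imwrite(f"pics/wrist11.png",im)
cv2.imwrite('pics/wc11.png',cv2.resize(im[120:240,210:350],None,fx=5,fy=5,interpolation=cv2.INTER_CUBIC))
E
```

```text
t 26.9333 tcp [ 0.4524 -0.0796  0.1774] yang -167.21412104538894 tilt [-0.0022 -0.0004 -1.    ] j [ 10.4   7.2 -24.   -0.  -59.    2.4] F [0.5533 0.0881 0.9673] w 0.08684642691985577
(0.4555, -0.078, 0.025) -> [ 0.1524 -0.0037  0.0008]
```

View pics/wc11.png

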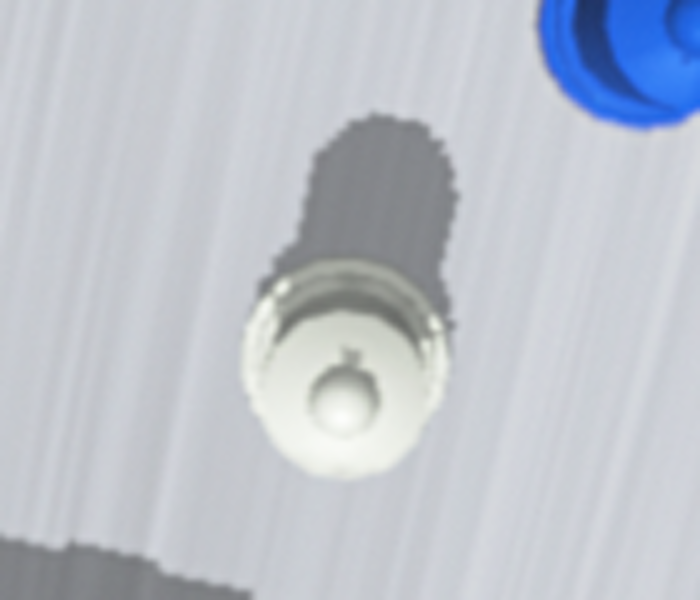

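```bash
python3 - <<'E'
from h import *
s=r.sense();R=s['ee_rot'];t=s['tcp_pos'];p=wonz((278.8,200.6),R,t,.049);print(p, R.T@(p-t))
E
```

```text
[ 0.4538 -0.0766  0.049 ] [ 0.1291 -0.001   0.002 ]
```

>>> move_arm:
  increments: [0,0,0,0.015,-0.002,0.0015,0.087,0,0,0,0.035,-0.002,0.0015,0.087,0,0,0,0.055,-0.002,0.0015,0.087,0,0,0,0.075,-0.002,0.0015,0.087,0,0,0,0.092,-0.002,0.0015,0.087,0,0,0,0.107,-0.002,0.0015,0.087,0,0,0,0.12,-0.002,0.0015,0.087,0,0,0,0.132,-0.002,0.0015,0.087,0,0,0,0.142,-0.002,0.0015,0.087,0,0,0,0.149,-0.002,0.0015,0.087,0,0,0,0.152,-0.002,0.0015,0.087,0,0,0,0.152,-0.002,0.0015,0.087]

```text
time_s: 27.98
tcp_pos: [0.4553, -0.076, 0.0259]
ee_rot: [[-0.001, -0.975, -0.224], [-0.0, -0.224, 0.975], [-1.0, 0.001, -0.0]]
wrist_force: [0.6, -0.7, 0.1]
gripper_width: 0.996
```

```bash
python3 go.py a,.024
```

```text
t 27.9833 tcp [ 0.4553 -0.076   0.0259] yang -167.03610056975165 tilt [-0.0007 -0.0002 -1.    ] j [ 10.8  19.3 -34.9   0.  -35.8   2.2] F [ 0.5928 -0.6988  0.0968] w 0.08669310814634583
(0.4555, -0.078, 0.024) -> [ 0.0019  0.0003 -0.002 ]
```

>>> move_arm:
  increments: [0,0,0,0.001,0,-0.001,0.07,0,0,0,0.001,0,-0.001,0.055,0,0,0,0.001,0,-0.001,0.04,0,0,0,0.001,0,-0.001,0.03,0,0,0,0.001,0,-0.001,0.02,0,0,0,0.001,0,-0.001,0.02,0,0,0,0.001,0,-0.001,0.02,0,0,0,0.001,0,-0.001,0.02,0,0,0,0.001,0,-0.001,0.02,0,0,0,0.001,0,-0.001,0.02]

```text
time_s: 28.82
tcp_pos: [0.455, -0.0776, 0.0253]
ee_rot: [[-0.001, -0.975, -0.223], [-0.0, -0.223, 0.975], [-1.0, 0.001, -0.0]]
wrist_force: [-0.2, -0.4, 5.0]
gripper_width: 0.329
```

```bash
python3 go.py 1,.17
```

```text
t 28.8167 tcp [ 0.455  -0.0776  0.0253] yang -167.08727026502265 tilt [-0.0012 -0.0003 -1.    ] j [ 10.6  19.4 -35.    0.  -35.7   2.3] F [-0.2376 -0.4305  4.9712] w 0.028636206707077828
(0.5272, 0.1088, 0.17) -> [-0.1449 -0.1119  0.1656]
```

The opening is 28.6 mm, where the earlier grips read about 33, and the tool feels 5 N upward. I'll look before lifting.

```bash
python3 - <<'E'
from h import *
for n,x,y in [("scene",210,120),("side",230,160)]:
    im=r.capture(n)[:,:,::-1]
    cv2.imwrite(f"pics/{n}12c.png",cv2.resize(im[y:y+100,x:x+120],None,fx=5,fy=5,interpolation=cv2.INTER_CUBIC))
cv2.imwrite("pics/wrist12.png",r.capture("wrist")[:,:,::-1])
print(r.sense()['gripper_width']*.087,r.sense()['wrist_force'],r.sense()['moment'])
E
```

```text
0.02190996714873552 [-0.9847 -1.0775  3.0608] [-0.0203  0.3608  0.0333]
```

View pics/scene12c.png

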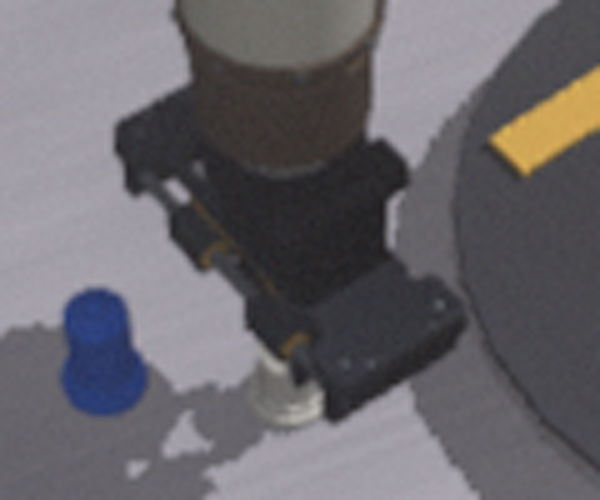

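View pics/side12c.png

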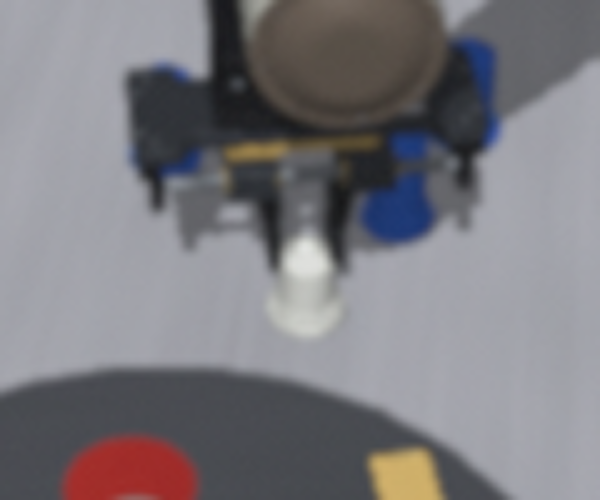

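View pics/wrist12.png

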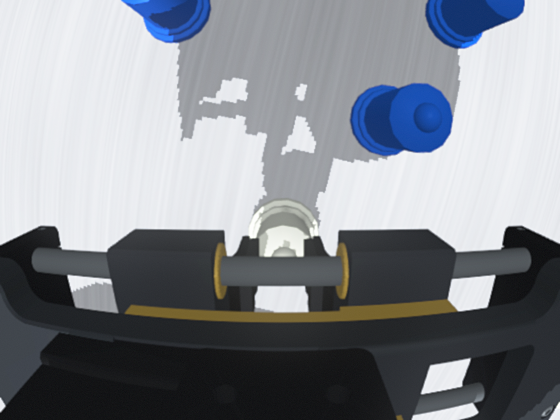

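```bash
python3 - <<'E'
from h import *
im=r.capture("wrist")[:,:,::-1];s=r.sense()
print(s['gripper_width']*.087,s['wrist_force'],s['moment'],s['tcp_pos'])
cv2.imwrite("pics/wrist13.png",cv2.resize(im[190:330,200:370],None,fx=4.5,fy=4.2,interpolation=cv2.INTER_CUBIC))
R,t=s['ee_rot'],s['tcp_pos']
print(wonz((284,200),R,t,.006),wonz((250,226),R,t,.006))
tip=t+R@np.array([.008,0,0]);print('tip',tip,proj('side',[tip+R@np.array([0,.02*k,0]) for k in(-1,1)]),proj('scene',[tip]))
E
```

```text
0.020922706785371125 [-0.6204 -0.3168  2.6672] [-0.0097  0.2804 -0.0159] [ 0.4556 -0.0775  0.0253]
[ 0.4578 -0.0998  0.006 ] [ 0.4753 -0.0783  0.006 ]
tip [ 0.4556 -0.0775  0.0173] [[283.691  218.5086]
 [297.4876 217.4472]] [[267.7872 194.4754]]
```

View pics/wrist13.png

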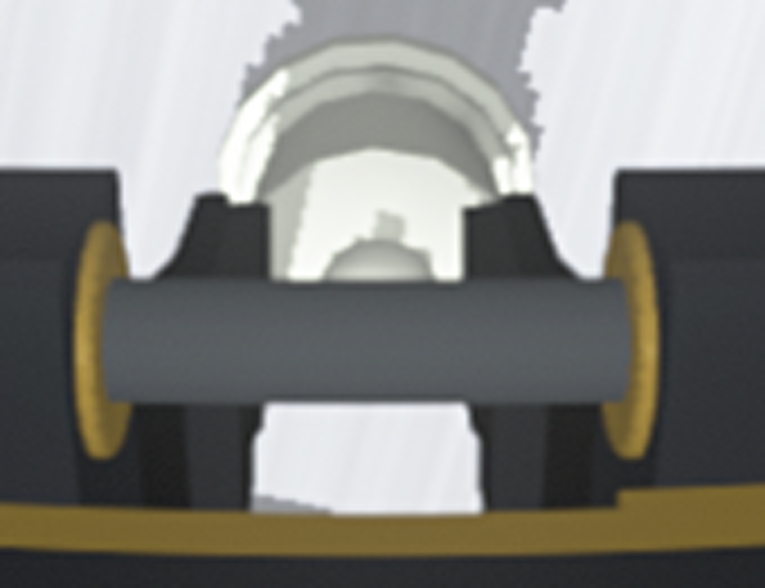

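The fingers have crept nearly to their commanded 20 mm, so they aren't gripping the shaft squarely. The finial hasn't moved (foot centre still at about (0.456,-0.077)). I'll reopen and look.

>>> move_arm:
  increments: [0,0,0,0,0,0,0.04,0,0,0,0,0,0,0.05,0,0,0,0,0,0,0.06,0,0,0,0,0,0,0.075,0,0,0,0,0,0,0.087,0,0,0,0,0,0,0.087]

```text
time_s: 29.52
tcp_pos: [0.4561, -0.0774, 0.0257]
ee_rot: [[0.001, -0.975, -0.224], [-0.0, -0.224, 0.975], [-1.0, -0.001, -0.0]]
wrist_force: [0.4, 0.7, 4.6]
gripper_width: 0.615
```

```bash
python3 go.py a,.022; python3 - <<'E'
from h import *
for n,x,y in [("scene",210,120),("side",230,160)]:
    im=r.capture(n)[:,:,::-1]
    cv2.imwrite(f"pics/{n}14c.png",cv2.resize(im[y:y+100,x:x+120],None,fx=5,fy=5,interpolation=cv2.INTER_CUBIC))
cv2.imwrite("pics/wrist14.png",cv2.resize(r.capture("wrist")[190:330,170:400,::-1],None,fx=3.4,fy=4,interpolation=cv2.INTER_CUBIC))
E
```

```text
t 29.5167 tcp [ 0.4561 -0.0774  0.0257] yang -167.06498684975668 tilt [ 0.0012 -0.0001 -1.    ] j [ 10.6  19.4 -34.9   0.  -35.7   2.3] F [0.3551 0.7076 4.5965] w 0.053499628907165434
(0.4555, -0.078, 0.022) -> [ 0.0037  0.0008 -0.0004]
```

View pics/side14c.png

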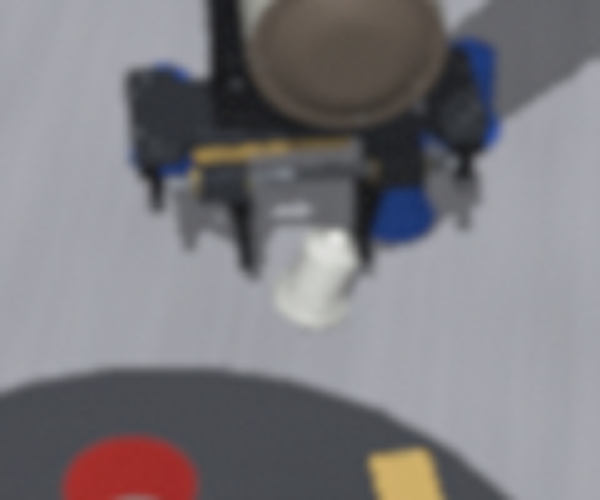

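View pics/wrist14.png

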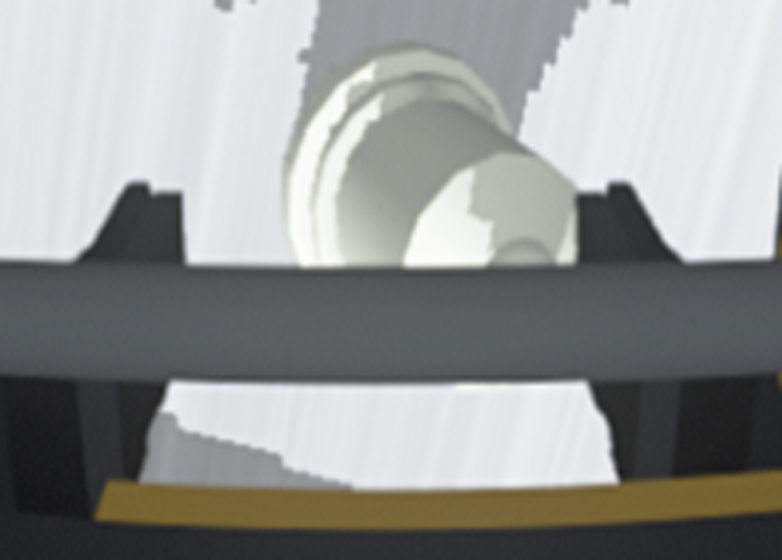

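View pics/scene14c.png

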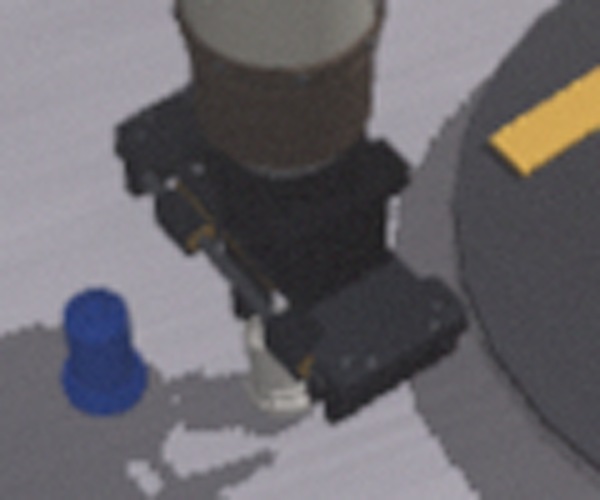

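Opening dragged the finial: it's leaning on the right finger by about 25°. I'll bring the fingers back at once so it rights itself.

>>> move_arm:
  increments: [0,0,0,0,0,0,0.045,0,0,0,0,0,0,0.04,0,0,0,0,0,0,0.036]

```text
time_s: 29.92
tcp_pos: [0.4548, -0.0775, 0.0247]
ee_rot: [[-0.001, -0.975, -0.223], [-0.0, -0.223, 0.975], [-1.0, 0.001, 0.0]]
wrist_force: [0.7, -0.1, 0.4]
gripper_width: 0.687
```

```bash
python3 go.py a,.022; python3 - <<'E'
from h import *
for n,x,y in [("side",230,160)]:
    im=r.capture(n)[:,:,::-1]
    cv2.imwrite(f"pics/{n}15c.png",cv2.resize(im[y:y+100,x:x+120],None,fx=5,fy=5,interpolation=cv2.INTER_CUBIC))
cv2.imwrite("pics/wrist15.png",cv2.resize(r.capture("wrist")[190:330,170:400,::-1],None,fx=3.4,fy=4,interpolation=cv2.INTER_CUBIC))
E
```

```text
t 29.9167 tcp [ 0.4548 -0.0775  0.0247] yang -167.10701510100122 tilt [-0.0014 -0.0001 -1.    ] j [ 10.6  19.4 -35.   -0.  -35.7   2.3] F [ 0.6967 -0.1192  0.4468] w 0.05980315463371151
(0.4555, -0.078, 0.022) -> [ 0.0027 -0.0006 -0.0006]
```

View pics/side15c.png

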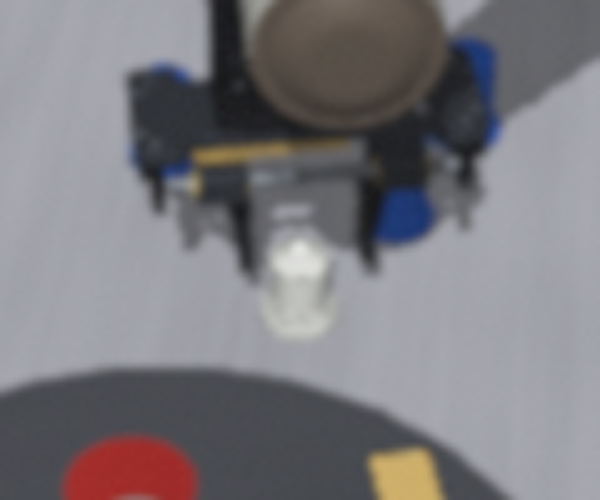

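View pics/wrist15.png

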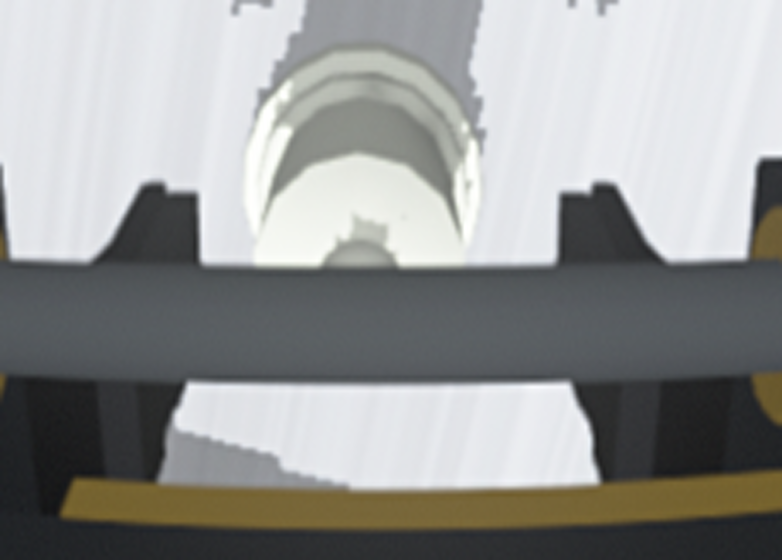

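The finial came free and is upright again, a few millimetres off centre. I'll open fully, rise and measure it afresh.

>>> move_arm:
  increments: [0,0,0,0,0,0,0.06,0,0,0,0,0,0,0.07,0,0,0,0,0,0,0.087,0,0,0,0,0,0,0.087,0,0,0,0,0,0,0.087]

```text
time_s: 30.43
tcp_pos: [0.4555, -0.0775, 0.0252]
ee_rot: [[0.0, -0.975, -0.223], [0.0, -0.223, 0.975], [-1.0, -0.0, 0.0]]
wrist_force: [0.5, 0.6, 0.1]
gripper_width: 0.897
```

```bash
python3 go.py; python3 - <<'E'
from h import *
cv2.imwrite("pics/wrist16.png",cv2.resize(r.capture("wrist")[190:330,170:400,::-1],None,fx=3.4,fy=4,interpolation=cv2.INTER_CUBIC))
E
```

```text
t 30.4333 tcp [ 0.4555 -0.0775  0.0252] yang -167.09612799139728 tilt [ 0.0001  0.     -1.    ] j [ 10.6  19.4 -34.9  -0.  -35.7   2.3] F [0.4633 0.638  0.1464] w 0.0780804844188425
```

View pics/wrist16.png

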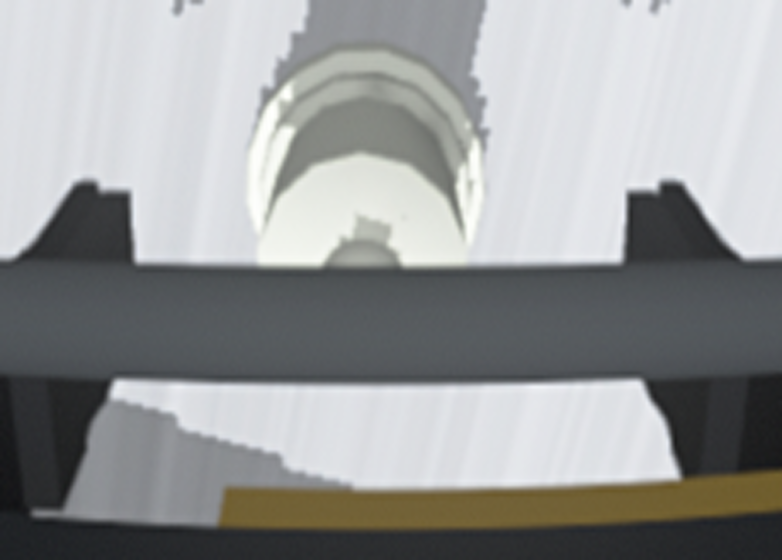

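Finial a is upright and free between the fingers. Rising to look.

>>> move_arm:
  increments: [0,0,0,-0.01,0,0,0.087,0,0,0,-0.03,0,0,0.087,0,0,0,-0.06,0,0,0.087,0,0,0,-0.09,0,0,0.087,0,0,0,-0.12,0,0,0.087,0,0,0,-0.14,0,0,0.087,0,0,0,-0.15,0,0,0.087,0,0,0,-0.15,0,0,0.087,0,0,0,-0.15,0,0,0.087]

```text
time_s: 31.23
tcp_pos: [0.4553, -0.0774, 0.1752]
ee_rot: [[0.001, -0.975, -0.223], [0.001, -0.223, 0.975], [-1.0, -0.001, 0.0]]
wrist_force: [0.5, -0.0, -0.1]
gripper_width: 0.999
```

```bash
python3 go.py; python3 - <<'E'
from h import *
im=r.capture("wrist")[:,:,::-1]
cv2.imwrite('pics/wc17.png',cv2.resize(im[120:240,210:350],None,fx=5,fy=5,interpolation=cv2.INTER_CUBIC))
for n,x,y in [("side",230,160)]:
    im=r.capture(n)[:,:,::-1]
    cv2.imwrite(f"pics/{n}17c.png",cv2.resize(im[y:y+100,x:x+120],None,fx=5,fy=5,interpolation=cv2.INTER_CUBIC))
E
```

```text
t 31.2333 tcp [ 0.4553 -0.0774  0.1752] yang -167.1097662135012 tilt [ 0.0007  0.0006 -1.    ] j [ 10.6   7.4 -24.   -0.  -58.5   2.3] F [ 0.4736 -0.002  -0.0992] w 0.08693497336848738
```

View pics/wc17.png

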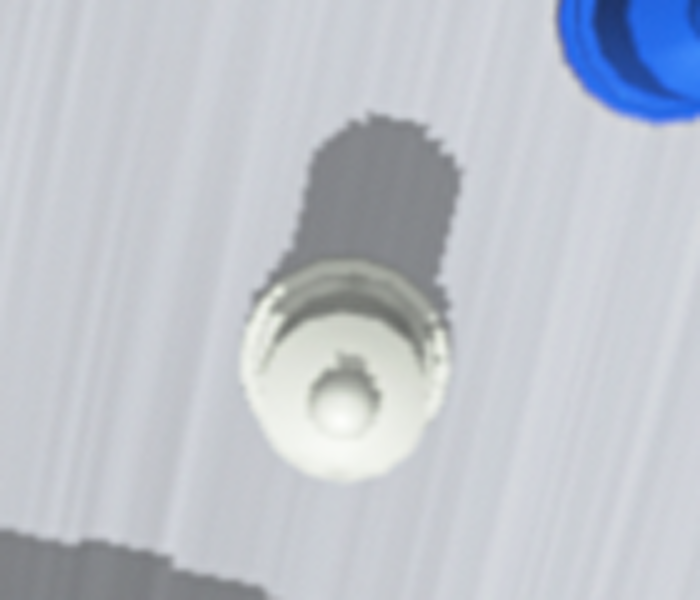

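View pics/side17c.png

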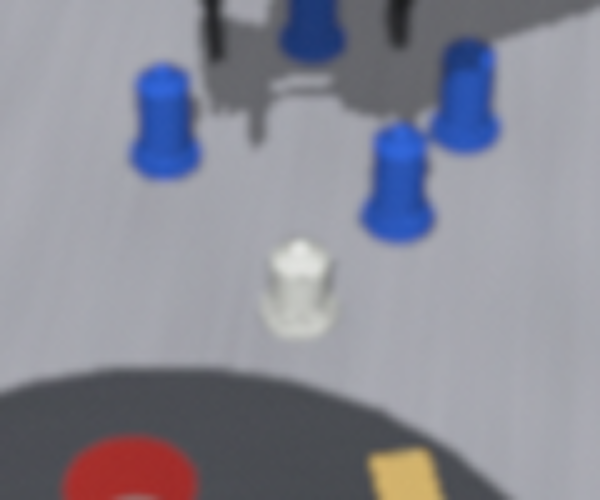

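Finial a stands upright and alone, ball top at wrist pixel (278.6,201.4). I'll grip lower this time and command about 31 mm so the fingers can't creep in.

```bash
python3 - <<'E'
from h import *
s=r.sense();R=s['ee_rot'];t=s['tcp_pos'];p=wonz((278.6,201.4),R,t,.049);print(p, R.T@(p-t),t)
E
```

```text
[ 0.4549 -0.0754  0.049 ] [ 0.1249 -0.0012  0.0019] [ 0.4545 -0.0775  0.1739]
```

>>> move_arm:
  increments: [0,0,0,0.015,-0.001,0.001,0.087,0,0,0,0.035,-0.001,0.001,0.087,0,0,0,0.055,-0.001,0.001,0.087,0,0,0,0.075,-0.001,0.001,0.087,0,0,0,0.092,-0.001,0.001,0.087,0,0,0,0.107,-0.001,0.001,0.087,0,0,0,0.12,-0.001,0.001,0.087,0,0,0,0.132,-0.001,0.001,0.087,0,0,0,0.142,-0.001,0.001,0.087,0,0,0,0.149,-0.001,0.001,0.087,0,0,0,0.153,-0.001,0.001,0.087,0,0,0,0.153,-0.001,0.001,0.087]

```text
time_s: 32.33
tcp_pos: [0.4552, -0.0764, 0.0209]
ee_rot: [[-0.003, -0.975, -0.223], [-0.001, -0.223, 0.975], [-1.0, 0.003, 0.0]]
wrist_force: [-0.9, 0.6, -0.0]
gripper_width: 1.0
```

>>> move_arm:
  increments: [0,0,0,0,0,0,0.075,0,0,0,0,0,0,0.065,0,0,0,0,0,0,0.055,0,0,0,0,0,0,0.045,0,0,0,0,0,0,0.04,0,0,0,0,0,0,0.036,0,0,0,0,0,0,0.033,0,0,0,0,0,0,0.031,0,0,0,0,0,0,0.031]

```text
time_s: 33.08
tcp_pos: [0.4564, -0.0762, 0.0222]
ee_rot: [[0.0, -0.975, -0.223], [0.0, -0.223, 0.975], [-1.0, -0.0, -0.0]]
wrist_force: [1.1, 1.0, -0.5]
gripper_width: 0.414
```

```bash
python3 go.py; python3 - <<'E'
from h import *
im=r.capture("wrist")[:,:,::-1]
cv2.imwrite("pics/wrist18.png",cv2.resize(im[190:330,170:400],None,fx=3.4,fy=4,interpolation=cv2.INTER_CUBIC))
for n,x,y in [("side",230,160)]:
    im=r.capture(n)[:,:,::-1]
    cv2.imwrite(f"pics/{n}18c.png",cv2.resize(im[y:y+100,x:x+120],None,fx=5,fy=5,interpolation=cv2.INTER_CUBIC))
s=r.sense();print(s['gripper_width']*.087,s['wrist_force'],s['moment'])
E
```

```text
t 33.0833 tcp [ 0.4564 -0.0762  0.0222] yang -167.08960379350665 tilt [ 0.0004  0.0001 -1.    ] j [ 10.7  19.7 -35.   -0.  -35.2   2.2] F [ 1.1037  0.9661 -0.4517] w 0.036042008026663894
0.033050133672942544 [ 0.942  -0.6314 -0.1099] [ 0.0665 -0.0747  0.0211]
```

View pics/side18c.png

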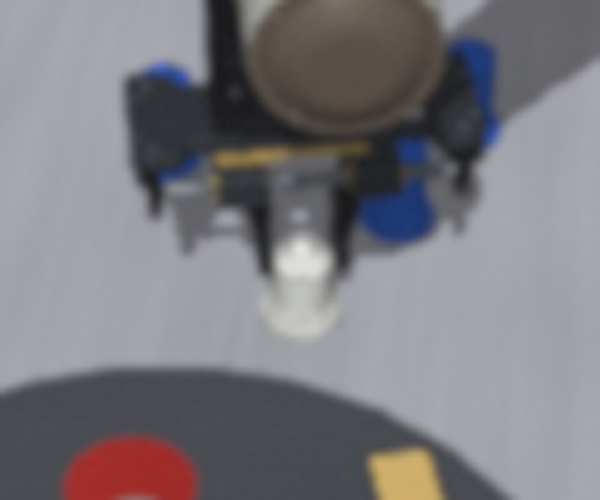

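View pics/wrist18.png

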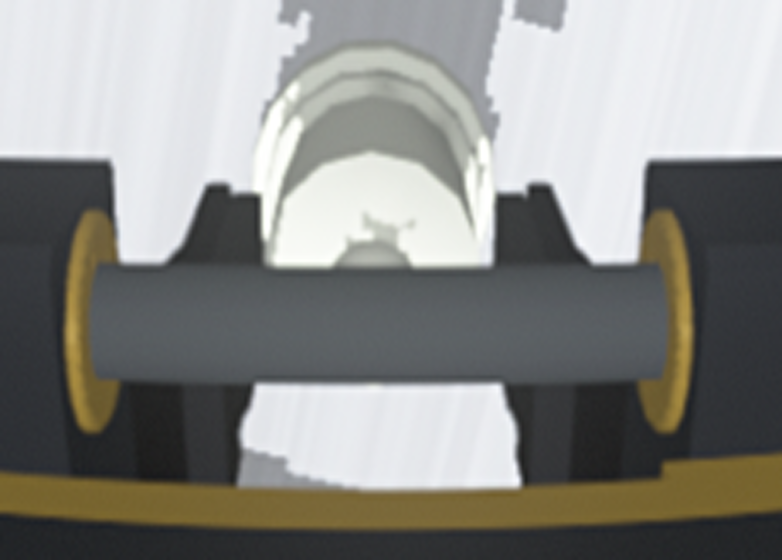

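The grip looks sound (33 mm, finial upright). I'll test the hold and then a small lift.

>>> move_arm:
  increments: [0,0,0,0,0,0,0.03,0,0,0,0,0,0,0.03,0,0,0,0,0,0,0.03,0,0,0,-0.003,0,0,0.03,0,0,0,-0.007,0,0,0.03,0,0,0,-0.012,0,0,0.03,0,0,0,-0.012,0,0,0.03]

```text
time_s: 33.77
tcp_pos: [0.4567, -0.0762, 0.0351]
ee_rot: [[0.001, -0.975, -0.224], [0.0, -0.224, 0.975], [-1.0, -0.001, -0.0]]
wrist_force: [0.2, 0.3, -1.7]
gripper_width: 0.361
```

```bash
python3 go.py; python3 - <<'E'
from h import *
im=r.capture("wrist")[:,:,::-1]
cv2.imwrite("pics/wrist19.png",cv2.resize(im[190:330,170:400],None,fx=3.4,fy=4,interpolation=cv2.INTER_CUBIC))
for n,x,y in [("side",230,160)]:
    im=r.capture(n)[:,:,::-1]
    cv2.imwrite(f"pics/{n}19c.png",cv2.resize(im[y:y+100,x:x+120],None,fx=5,fy=5,interpolation=cv2.INTER_CUBIC))
s=r.sense();print(s['gripper_width']*.087,s['wrist_force'],s['moment'])
E
```

```text
t 33.7667 tcp [ 0.4567 -0.0762  0.0351] yang -167.0830041396154 tilt [ 0.0015  0.0001 -1.    ] j [ 10.7  18.5 -34.3   0.  -37.1   2.2] F [ 0.2098  0.3401 -1.712 ] w 0.03144099923546447
0.031604226512710415 [ 0.1664  0.0036 -1.2439] [0.0024 0.1601 0.0471]
```

View pics/side19c.png

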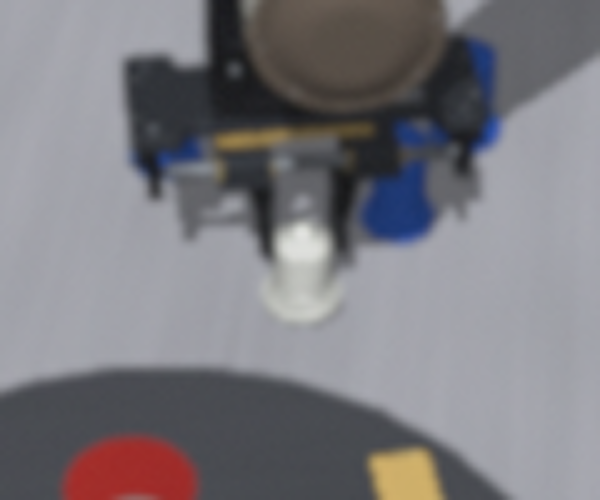

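View pics/wrist19.png

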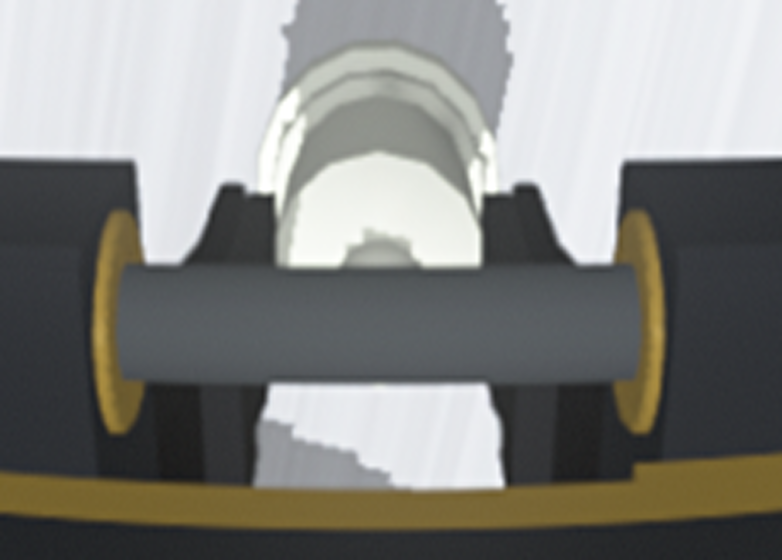

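It holds steady at 31.5 mm. I'll lift and carry gently to the red mark.

>>> move_arm:
  increments: [0,0,0,-0.005,0,0,0.031,0,0,0,-0.015,0,0,0.031,0,0,0,-0.03,0,0,0.031,0,0,0,-0.045,0,0,0.031,0,0,0,-0.06,0,0,0.031,0,0,0,-0.073,0,0,0.031,0,0,0,-0.083,0,0,0.031,0,0,0,-0.09,-0.003,0.005,0.031,0,0,0,-0.09,-0.01,0.015,0.031,0,0,0,-0.09,-0.02,0.03,0.031,0,0,0,-0.09,-0.03,0.045,0.031,0,0,0,-0.09,-0.04,0.06,0.031]

```text
time_s: 34.87
tcp_pos: [0.4818, -0.0074, 0.1235]
ee_rot: [[-0.001, -0.975, -0.223], [-0.0, -0.223, 0.975], [-1.0, 0.001, 0.0]]
wrist_force: [0.1, 0.3, -0.7]
gripper_width: 0.363
```

>>> move_arm:
  increments: [0,0,0,0,-0.01,0.015,0.031,0,0,0,0,-0.02,0.03,0.031,0,0,0,0,-0.03,0.045,0.031,0,0,0,0,-0.04,0.06,0.031,0,0,0,0,-0.05,0.075,0.031,0,0,0,0,-0.058,0.087,0.031,0,0,0,0,-0.064,0.096,0.031,0,0,0,0,-0.068,0.101,0.031,0,0,0,0,-0.07,0.104,0.031,0,0,0,0,-0.07,0.104,0.031]

```text
time_s: 35.7
tcp_pos: [0.5268, 0.1086, 0.1239]
ee_rot: [[-0.0, -0.975, -0.224], [-0.0, -0.224, 0.975], [-1.0, 0.0, -0.0]]
wrist_force: [-0.4, -0.4, -0.7]
gripper_width: 0.365
```

```bash
python3 go.py 1,.067; python3 - <<'E'
from h import *
im=r.capture("scene")[:,:,::-1];x,y=290,110
cv2.imwrite(f"pics/scene20c.png",cv2.resize(im[y:y+110,x:x+130],None,fx=5,fy=5,interpolation=cv2.INTER_CUBIC))
E
```

```text
t 35.7 tcp [0.5268 0.1086 0.1239] yang -167.07220343470522 tilt [-0.0004 -0.0002 -1.    ] j [ 28.9  17.9 -18.3  -0.  -53.9 -16. ] F [-0.3815 -0.3591 -0.7442] w 0.03172806797543426
(0.5272, 0.1088, 0.067) -> [ 0.0569 -0.0004  0.0002]
```

View pics/scene20c.png

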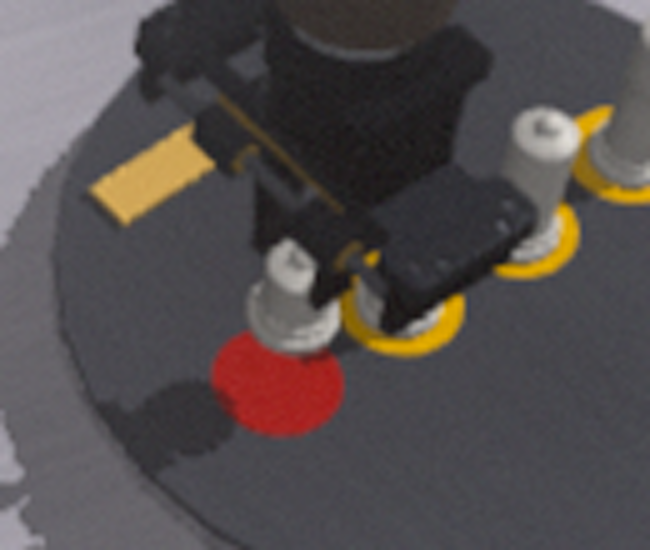

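>>> move_arm:
  increments: [0,0,0,0.006,0,0,0.031,0,0,0,0.016,0,0,0.031,0,0,0,0.026,0,0,0.031,0,0,0,0.035,0,0,0.031,0,0,0,0.042,0,0,0.031,0,0,0,0.047,0,0,0.031,0,0,0,0.05,0,0,0.031,0,0,0,0.052,0,0,0.031,0,0,0,0.053,0,0,0.031,0,0,0,0.053,0,0,0.031]

```text
time_s: 36.58
tcp_pos: [0.5269, 0.1082, 0.0712]
ee_rot: [[0.0, -0.975, -0.223], [0.0, -0.223, 0.975], [-1.0, -0.0, 0.0]]
wrist_force: [-0.9, -0.4, -1.1]
gripper_width: 0.363
```

```bash
python3 go.py 1,.067; python3 - <<'E'
from h import *
im=r.capture("scene")[:,:,::-1];x,y=290,110
cv2.imwrite(f"pics/scene21c.png",cv2.resize(im[y:y+110,x:x+130],None,fx=5,fy=5,interpolation=cv2.INTER_CUBIC))
E
```

```text
t 36.5833 tcp [0.5269 0.1082 0.0712] yang -167.0877421375239 tilt [ 0.0003  0.0001 -1.    ] j [ 28.9  21.5 -21.9   0.  -46.6 -16. ] F [-0.8569 -0.3853 -1.1007] w 0.03156380654365905
(0.5272, 0.1088, 0.067) -> [ 0.0042 -0.0004  0.0005]
```

View pics/scene21c.png

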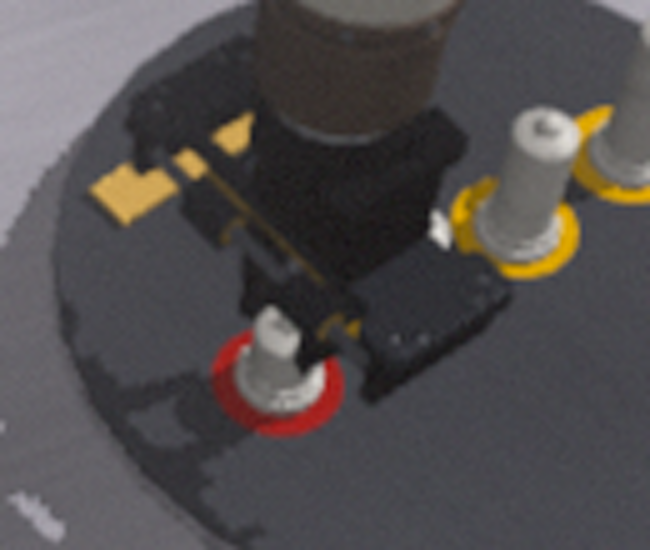

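Finial a is centred over the red mark. I'll lower it the last millimetres.

>>> move_arm:
  increments: [0,0,0,0.001,0,0.0005,0.031,0,0,0,0.002,0,0.0005,0.031,0,0,0,0.003,0,0.0005,0.031,0,0,0,0.0038,0,0.0005,0.031,0,0,0,0.0044,0,0.0005,0.031,0,0,0,0.0044,0,0.0005,0.031]

```text
time_s: 37.13
tcp_pos: [0.5268, 0.1087, 0.0672]
ee_rot: [[0.0, -0.975, -0.224], [-0.0, -0.224, 0.975], [-1.0, -0.0, -0.0]]
wrist_force: [-1.7, -0.1, 3.0]
gripper_width: 0.362
```

It touches. I'll open in small steps and check for sticking before going further.

>>> move_arm:
  increments: [0,0,0,0,0,0,0.034,0,0,0,0,0,0,0.037,0,0,0,0,0,0,0.04,0,0,0,0,0,0,0.042,0,0,0,0,0,0,0.042]

```text
time_s: 37.55
tcp_pos: [0.5268, 0.1087, 0.0666]
ee_rot: [[0.0, -0.975, -0.223], [0.0, -0.223, 0.975], [-1.0, -0.0, 0.0]]
wrist_force: [0.6, 0.1, -0.6]
gripper_width: 0.472
```

```bash
python3 go.py; python3 - <<'E'
from h import *
im=r.capture("scene")[:,:,::-1];x,y=290,110
cv2.imwrite(f"pics/scene22c.png",cv2.resize(im[y:y+110,x:x+130],None,fx=5,fy=5,interpolation=cv2.INTER_CUBIC))
im=r.capture("wrist")[:,:,::-1]
cv2.imwrite("pics/wrist22.png",cv2.resize(im[190:330,170:400],None,fx=3.4,fy=4,interpolation=cv2.INTER_CUBIC))
E
```

```text
t 37.55 tcp [0.5268 0.1087 0.0666] yang -167.09622851294077 tilt [ 0.0001  0.     -1.    ] j [ 28.9  21.8 -22.2   0.  -46.  -16. ] F [ 0.6094  0.1357 -0.6373] w 0.0410894286035253
```

View pics/scene22c.png

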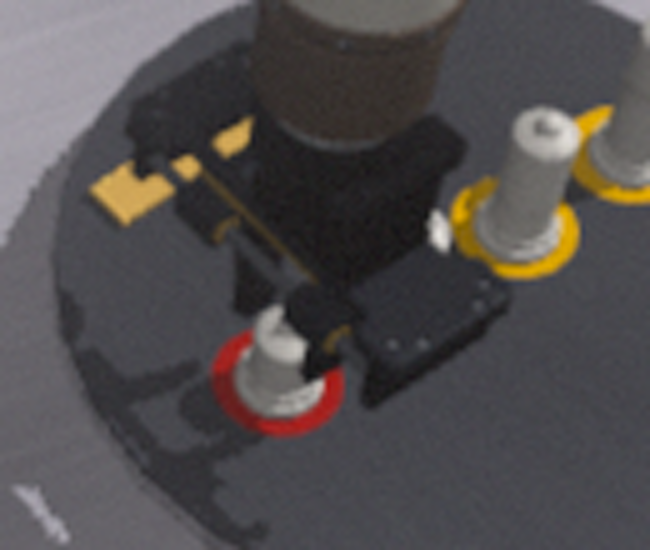

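View pics/wrist22.png

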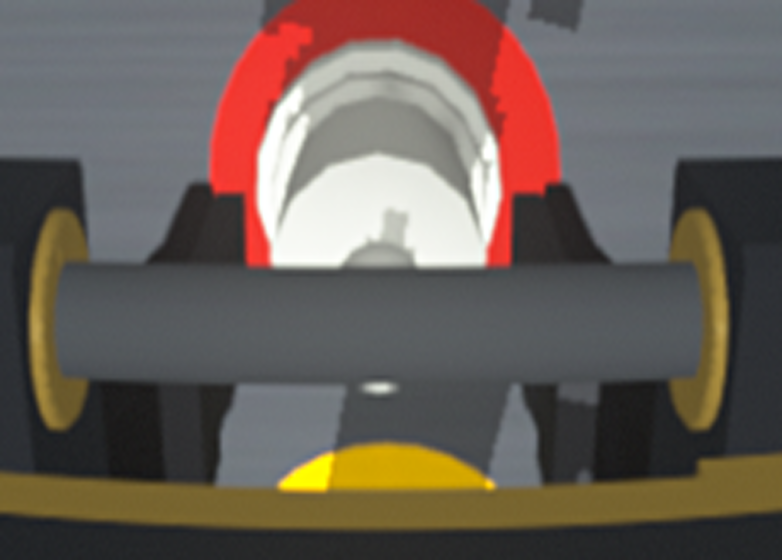

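Both fingers are clear and finial a stands upright, centred on red. I'll open fully, rise and back away.

>>> move_arm:
  increments: [0,0,0,0,0,0,0.055,0,0,0,0,0,0,0.07,0,0,0,0,0,0,0.08,0,0,0,0,0,0,0.087,0,0,0,-0.01,0,0,0.087,0,0,0,-0.03,0,0,0.087,0,0,0,-0.06,0,0,0.087,0,0,0,-0.09,0,0,0.087,0,0,0,-0.12,0,0,0.087,0,0,0,-0.15,0,0,0.087,0,0,0,-0.18,0,0,0.087,0,0,0,-0.2,0,0,0.087]

```text
time_s: 38.65
tcp_pos: [0.5275, 0.1087, 0.2713]
ee_rot: [[0.005, -0.975, -0.224], [0.002, -0.224, 0.975], [-1.0, -0.006, 0.0]]
wrist_force: [-0.2, 0.3, 0.2]
gripper_width: 0.997
```

>>> move_arm:
  increments: [0,0,0,0,0,-0.02,0.087,0,0,0,0,0,-0.05,0.087,0,0,0,0,0,-0.08,0.087,0,0,0,0,0,-0.11,0.087,0,0,0,0,0,-0.14,0.087,0,0,0,0,0,-0.17,0.087,0,0,0,0,0,-0.2,0.087,0,0,0,0,0,-0.22,0.087,0,0,0,0,0,-0.22,0.087,0,0,0,0,0,-0.22,0.087]

```text
time_s: 39.48
tcp_pos: [0.5756, -0.1067, 0.2671]
ee_rot: [[-0.0, -0.975, -0.221], [0.0, -0.221, 0.975], [-1.0, -0.0, 0.0]]
wrist_force: [-0.3, -0.2, 0.4]
gripper_width: 0.998
```

```bash
python3 go.py; python3 - <<'E'
from h import *
M={'1':(.5272,.1088),'2':(.508,.1906),'3':(.4887,.2725),'4':(.4696,.3543)}
for n in ("scene","side"):
    im=r.capture(n)[:,:,::-1].copy();cv2.imwrite(f"pics/{n}23.png",im)
    x,y,w,h=(290,90,180,140) if n=="scene" else (210,210,120,160)
    c=cv2.resize(im[y:y+h,x:x+w],None,fx=4 if n=="scene" else 3.7,fy=4 if n=="scene" else 3.7,interpolation=cv2.INTER_CUBIC);f=4 if n=="scene" else 3.7
    for p in M.values():
        t=np.linspace(0,2*np.pi,50)
        for u in proj(n,np.c_[p[0]+.023*np.cos(t),p[1]+.023*np.sin(t),0*t+.049]): cv2.circle(c,(int((u[0]+.5-x)*f),int((u[1]+.5-y)*f)),1,(255,0,255),-1)
    cv2.imwrite(f"pics/{n}23c.png",c)
E
```

```text
t 39.4833 tcp [ 0.5756 -0.1067  0.2671] yang -167.21713681029013 tilt [-0.      0.0001 -1.    ] j [  5.3  16.1   0.8  -0.  -74.8   7.5] F [-0.3267 -0.1694  0.4082] w 0.0868636432163307
```

View pics/scene23c.png

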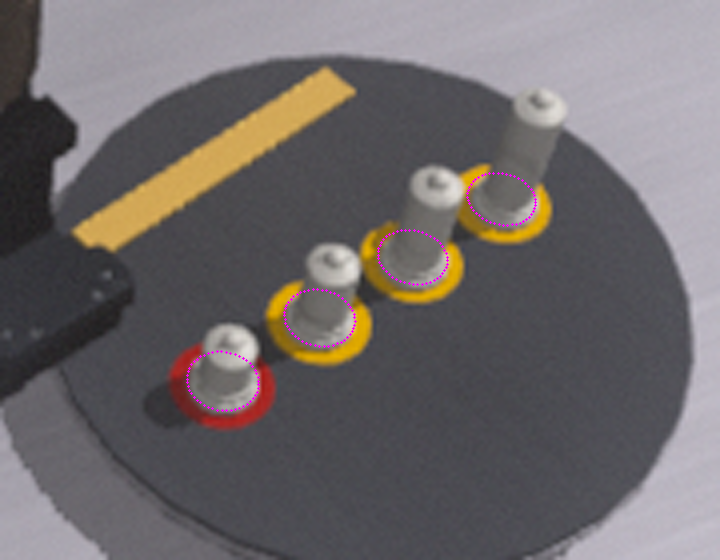

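View pics/side23c.png

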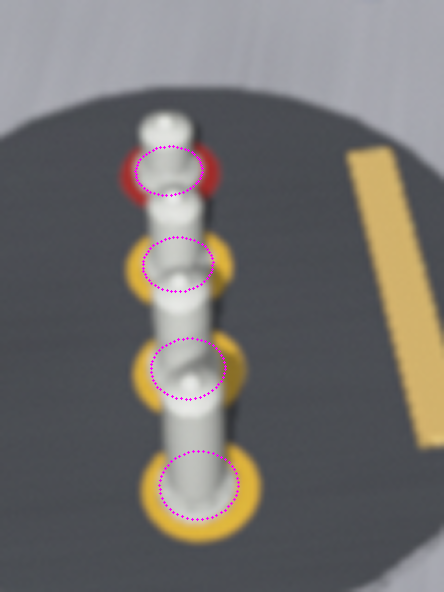

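View pics/scene23.png

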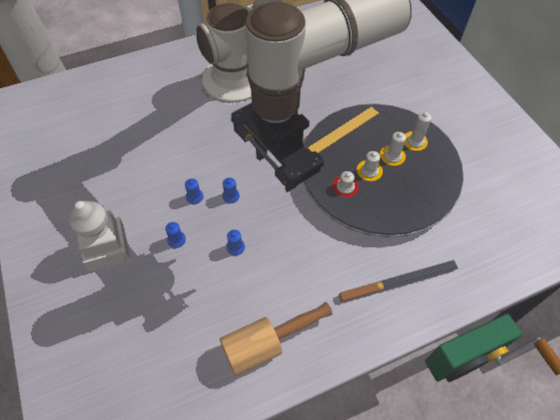

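All four finials stand centred on their marks in rising order, in both views. The straightedge and workpiece look unmoved and the gripper is clear. I'll check those two against the first picture by number, then hand in.

```bash
python3 - <<'E'
from h import *
a=cv2.imread("pics/side0.png");b=cv2.imread("pics/side23.png")
for im in(a,b):
    H,S,V=cv2.split(cv2.cvtColor(im,cv2.COLOR_BGR2HSV));m=((H>10)&(H<25)&(S>80)&(V>110)).astype(np.uint8);m[:, :300]=0;m[:245]=0;m[335:]=0
    M=cv2.moments(m,True);print('straightedge',onz('side',(M['m10']/M['m00'],M['m01']/M['m00']),.051)[:2])
a=cv2.imread("pics/scene0.png");b=cv2.imread("pics/scene23.png")
t=a[195:270,65:135];q=cv2.minMaxLoc(cv2.matchTemplate(b[185:280,55:145],t,cv2.TM_CCOEFF_NORMED));print('workpiece match',q[1],q[3],'(unmoved=10,10)')
r.finish_job()
E
```

```text
straightedge [0.3562 0.2054]
straightedge [0.3562 0.2054]
workpiece match 0.6491711139678955 (10, 10) (unmoved=10,10)
the job is handed in; nothing more can be done
```

I stood finials d, c, b and a on marks 4, 3, 2 and 1 (red), in that order, with the gripper across the row, and handed the job in at about 39.5 s. The handover reports no verdict.

- **Last checks:** In both fixed views all four finials are upright and released. Each foot sits within roughly 2 mm of its mark's centre, judged by eye against projected rings. The straightedge's measured position is the same as at the start. The workpiece matched its start position to the pixel, though with only a moderate match score (0.65), probably because of the changed lighting and shadow.
- **What went wrong:** The first grip on finial a failed. The fingers crept in to about 21 mm on its 34 mm shaft, and reopening them leaned the finial roughly 25° (0.45 rad, by eye, limit 0.8) before it righted itself. I measured it again, gripped lower with the opening limited to 30–31 mm, and that grip held through the lift and placing.

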